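# Stack a controller module in its assembly fixture and clamp it

### The arm

A 6-joint arm with a two-finger parallel gripper is mounted at the origin on the work surface. World frame = base frame: x ahead of the robot, y to its left, z up, the work surface at z = 0. Lengths are in m, angles in rad, forces in N, time in s.
With the tool pointing down it reaches from about 0.35 to 1 m from the base axis. Payload 7.1 kg.
Tool frame: the origin (TCP) lies on the front face of the gripper's body, between the roots of the fingers; the fingertips stand 73 mm ahead of it and the grasp point (between the pads) lies 54 mm ahead of it (arm.pinch_z is the distance from the TCP to the grasp point, in m); z points along the fingers, y is the direction in which the jaws open and shut (so a half turn about z gives the same grasp; the last joint's range is limited). The gripper opens to 85 mm and grips with 20 to 120 N. Pads are 22 mm wide; open, the fingers measure 114 mm over their backs; the gripper's body (76 mm by 85 mm) begins 54 mm behind the grasp point. The pads swing forward as they close: fully open they stand 13 mm farther back than shut.
Start: joints at [1.233, 0.423, 1.63, -0, 1.089, -0.019], TCP at [0.196, 0.594, 0.304] pointing down, gripper open.
Joint ranges: [-3, 3], [-0.9, 2.11], [0.09, 2.58], [-1.31, 4.45], [0.11, 2.69], [-2.54, 2.54]. Speed limits (rad/s): [2.39, 2.39, 3.01, 3.14, 3.14, 3.14].

### API

Orientations are given as a 3x3 rotation matrix whose columns are the frame's x, y, z axes.
In Python, from plant import arm gives the robot as it stands.
- The arm moves only by the tool move_arm, never from a script. Its argument "plan" is a list of rows, each an object with "fingers": the finger opening in m, from 0 to 0.0854; "delta_pos": the shift along the tool's x, y, z in m, a list of three; "yaw": the turn about the tool's z in degrees. In form: [{"fingers": fingers, "delta_pos": [tx, ty, tz], "yaw": yaw}, ...]. A call has 1 to 5 rows; each row shifts and turns the commanded pose from where the row before left it, along the tool's axes as they then stand; what a row does not reach is not made up. A row lasts 1/8 s, in which the tool goes at most 62.5 mm and 10.7 degrees, less where a joint would pass 70% of its speed; a pose out of reach is approached as far as the arm can. A call is refused whole if a number of a shift passes 0.0625 or a number of a turn 10.7, either way. A call with a gripper value outside its range is refused whole. The fingers move at their own pace and stop on an object; "squeeze" is the grip in N (left out, the last holds). Time passes only in rows, so rows that do not move let the fingers close. It gives the time, the measured TCP pose, the force and the opening at its end, in the units of the state.
- arm.read_state(): the state, without advancing time (a new reading comes with each control period).
- arm.snapshot(name): name is "side" or "top"; returns a dict with "pixels" (480x640x3 uint8, blue, green, red), "intrinsics" (3x3 intrinsics, pixels), "R" (3x3) and "t" (3): a world point X has camera coordinates R X + t. Camera axes: x right, y down, z forward; pixel columns grow to the right and rows downward; lengths in m; the calibration is good to about 2 mm. A picture is of the moment at which its call begins. There is no depth.
- arm.hand_in(): hands the job in, once; it reports no verdict.
Trained networks look in a picture, given as the dict that the camera call returned (one of the last four; its "shot" number tells which), for a name from the list of things; names that differ only in an ending like _2 or _b are one class to them, and where a whole thing is asked for, a point or a joint stands for the part that bears it (a point fixed in the world has none). Each returns a list of dicts, best first, with "conf" (0 to 1); they miss things now and then, are a little off and sometimes report something else, mostly with a low value. They report only what shows in the picture. A call takes as long as a camera call. They do not tell look-alikes from the thing itself.
- arm.look_for(picture, name): "position" ([x, y, z] in m, in world coordinates, good to about 4 mm: the middle of the surface that is visible of it).
- arm.outline_of(picture, name): "pixels" (480x640 bool, what is visible of it).
The state is a dict: "time": time; "joint_positions": joint angles; "dq": joint speeds; "tau": joint torques, N m; "eef_pos": TCP position; "eef_rot": TCP orientation; "force": force on the tool from outside, world axes, zero at the start; "wrist_torque": the same for the moment, N m; "opening": finger opening in m.
Only numpy, scipy, OpenCV 4.12 (cv2) and the standard library are available. Lean on these libraries where they do the work, as an engineer would, in place of code of your own. Each camera call takes 0.05 s, during which the arm holds its last target.

### The job

Assemble the controller module in the grey assembly fixture: swing the hold-down arm (yellow handle) out of the way if it is in the way, then put the aluminium heat sink in the nest between the corner guides, the green board on it, the blue board on that and the ivory cover on top, all lying flat, square and flush with one another. Then swing the arm back down until its rubber pad rests on the cover, let go, and leave the red board where it is.

Things in the scene. Friction and masses are not known exactly. Their poses are not given: they have to be found in the camera images.
- heatsink_mid (a point): Bare aluminium heat sink, fins underneath, flat top with a dark square pad, 16 mm high, 84 x 56 mm footprint (84 along its own x, 56 along its own y). About 0.2 kg, loose on the table. This point is the centre of the part, half-way up; z points up as it lies. Either way round (half a turn) is the same.
- green_board_mid (a point): Green circuit board set in a black carrier frame, 12 mm high, 84 x 56 mm footprint (84 along its own x, 56 along its own y). The frame's rim is the highest part, so the next part rests on it. About 0.07 kg, loose on the table. This point is the centre of the part, half-way up; z points up as it lies. Either way round (half a turn) is the same.
- blue_board_mid (a point): Blue circuit board set in a black carrier frame, 12 mm high, 84 x 56 mm footprint (84 along its own x, 56 along its own y). The frame's rim is the highest part. About 0.07 kg, loose on the table. This point is the centre of the part, half-way up; z points up as it lies. Either way round (half a turn) is the same.
- cover_mid (a point): Ivory plastic cover with a row of dark vent slots on its flat top, 14 mm high, 84 x 56 mm footprint (84 along its own x, 56 along its own y). About 0.06 kg, loose on the table. This point is the centre of the part, half-way up; z points up as it lies. Either way round (half a turn) is the same.
- red_board_mid (a point): Red circuit board set in a black carrier frame, 12 mm high, 84 x 56 mm footprint (84 along its own x, 56 along its own y). Not part of this job: it stays where it lies (it may not shift by more than 30 mm). This point is the centre of the part, half-way up; z points up as it lies. Either way round (half a turn) is the same.
- nest (a point): Nest of the dark grey fixture, fixed to the table: centre of the nest's flat floor, 12 mm above the table. Its x runs from the nest to the clamp's hinge; the parts' long (84 mm) sides lie along it. Four steel corner guides, 8 mm high, leave 4 mm of play on each side of a part; the middles of the sides are open for fingers. The full stack stands 54 mm high on this floor.
- clamp_handle (a point): Centre of the yellow handle at the hold-down arm's free end: a cylinder 20 mm in diameter, 30 mm long, parallel to the hinge (along the nest's y), to be pinched from above by its two flat ends. It moves on an arc of 134 mm radius about the hinge; with joint clamp at 0 it is on the nest's side 0.18 rad above the hinge's level (132 mm out, 24 mm up). Raised, it reaches 0.23 m above the table.
- clamp_hinge (a point): Middle of the hold-down arm's hinge axis, between two steel cheeks (44 mm over their outsides, reaching 97 mm above the table). It lies 105 mm from the nest's centre along the nest's +x and 87 mm above the table. The axis runs along the nest's y.
- clamp (a joint): Hold-down arm angle, rad: 0 = level over the nest (lower stop), growing as it rises and swings away to the upper stop at 1.8, past upright, nest then free. Starts anywhere from shut to open. The stiff arm stays where left; 2 to 3 N at the handle moves it. The rubber pad under it (22 mm wide, over the nest's centre) meets the cover of a full stack at about 0.03; shut means below 0.07.
Not all that is in view belongs to the job. What is shaped like the part that bears nest but orange is not meant.

How it is judged:
By the outcome, as a careful person would: the job done as asked, in the order asked, and still so for the second after the job is handed in, with the robot touching nothing.
It also fails if it takes over 144 s, if anything falls off the work surface, if the arm or the gripper's body presses on something with over 40 N, if the wrist force passes 120 N, or if a joint passes its speed limit or range.

## Working session

There is one attempt and no reset: what is moved stays moved. The work goes in short steps, Python scripts to look and compute and a tool call to move; the robot and the scene stay as the last step left them, time stands still between calls to the robot, and variables do not carry over. Pictures are saved under pics/ and viewed, and the job is handed in when it is done.

Besides the shell and the picture viewer there is one more tool, called in YAML: its name, and indented under it one key for each argument. move_arm: Moves the arm, as the interface text tells. Its arguments: {"type":"object","properties":{"plan":{"type":"array"},"squeeze":{"type":"number"}},"required":["plan"]}

```bash
ls; mkdir -p pics
cat > h.py <<'E'
import numpy as np, cv2
from plant import arm
def snap(n,fn):
    s=arm.snapshot(n); cv2.imwrite('pics/'+fn,s['pixels']); return s
def proj(s,X):
    c=s['R']@np.asarray(X,float)+s['t']; p=s['intrinsics']@c; return p[:2]/p[2]
def back(s,uv,z):
    R=np.array(s['R']);t=np.array(s['t']);K=np.array(s['intrinsics'])
    d=R.T@np.linalg.solve(K,[uv[0],uv[1],1.]); o=-R.T@t
    return o+d*(z-o[2])/d[2]
E
python3 - <<'E'
from h import *
np.set_printoptions(precision=4,suppress=True)
st=arm.read_state(); print(st)
for n in ['top','side']:
    s=snap(n,n+'0.png'); print(n,s['intrinsics'],-np.array(s['R']).T@s['t'],s['R'])
    for k in ['heatsink_mid','green_board_mid','blue_board_mid','cover_mid','red_board_mid','nest','clamp_handle','clamp_hinge','clamp']:
        try: print(k,[(np.round(d['position'],3),round(d['conf'],2),np.round(proj(s,d['position']))) for d in arm.look_for(s,k)])
        except Exception as e: print(k,e)
E
```

```text
pics
{'time': 0.0, 'joint_positions': array([ 1.233 ,  0.4239,  1.6307,  0.    ,  1.0885, -0.019 ]), 'dq': array([-0.0004,  0.001 ,  0.0002, -0.    ,  0.0003,  0.0014]), 'tau': array([ -0.0013, -55.7386, -28.1743,  -0.0001,   0.0074,   0.    ]), 'eef_pos': array([0.1957, 0.5931, 0.3031]), 'eef_rot': array([[-0.9496,  0.3134, -0.0005],
       [ 0.3134,  0.9496, -0.0014],
       [ 0.0001, -0.0015, -1.    ]]), 'force': array([ 0.6532, -0.6184, -0.3153]), 'wrist_torque': array([-0.0056, -0.0221, -0.0076]), 'opening': 0.08526551982673829}
top [[491.9386   0.     311.5707]
 [  0.     491.9386 237.338 ]
 [  0.       0.       1.    ]] [0.2718 0.0306 1.4113] [[ 0.0112 -0.9999 -0.0096]
 [-0.9903 -0.0098 -0.1383]
 [ 0.1382  0.0111 -0.9903]]
heatsink_mid [(array([0.611, 0.275, 0.014]), 0.79, array([234., 188.]))]
green_board_mid [(array([0.495, 0.395, 0.01 ]), 0.86, array([191., 227.]))]
blue_board_mid [(array([0.358, 0.289, 0.006]), 0.71, array([226., 274.])), (array([ 0.499, -0.395,  0.016]), 0.39, array([466., 228.]))]
cover_mid [(array([ 0.498, -0.394,  0.018]), 0.67, array([466., 228.]))]
r
[... 1038 characters left out ...]
([ 0.504, -0.402,  0.012]), 0.75, array([471., 367.]))]
red_board_mid [(array([ 0.363, -0.294,  0.005]), 0.87, array([393., 374.])), (array([0.496, 0.058, 0.013]), 0.67, array([333., 256.]))]
nest [(array([0.279, 0.497, 0.015]), 0.82, array([174., 208.])), (array([0.495, 0.062, 0.008]), 0.7, array([332., 257.]))]
clamp_handle [(array([0.492, 0.063, 0.096]), 0.94, array([331., 234.])), (array([0.275, 0.49 , 0.091]), 0.94, array([169., 190.]))]
clamp_hinge [(array([0.5  , 0.064, 0.013]), 0.8, array([332., 254.])), (array([0.288, 0.492, 0.011]), 0.75, array([178., 208.]))]
clamp [(array([0.494, 0.063, 0.098]), 0.7, array([331., 233.])), (array([0.275, 0.49 , 0.09 ]), 0.67, array([169., 190.]))]
```

View pics/top0.png

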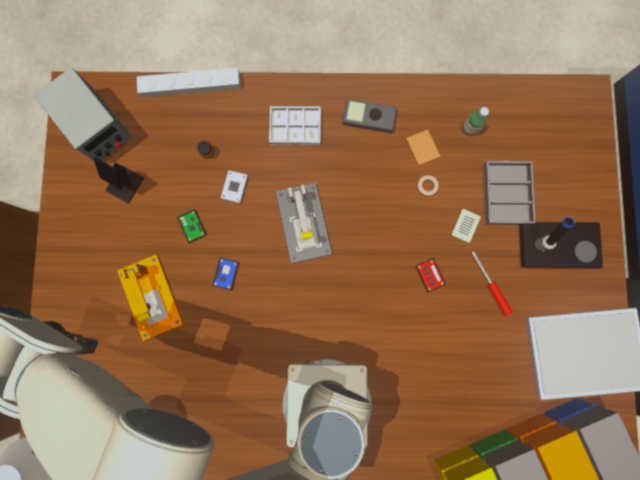

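View pics/side0.png

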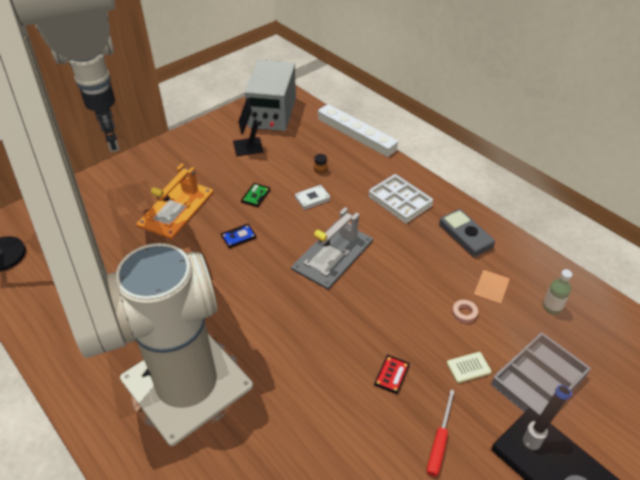

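Run:
```python
import cv2
a=cv2.imread('pics/top0.png'); b=cv2.imread('pics/side0.png')
c=cv2.resize(a[170:290,240:400],(800,600),interpolation=cv2.INTER_CUBIC); cv2.imwrite('pics/c1.png',c)
c=cv2.resize(b[175:295,250:410],(800,600),interpolation=cv2.INTER_CUBIC); cv2.imwrite('pics/c2.png',c)
```

```text
(no output)
```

View crops.

View pics/c1.png

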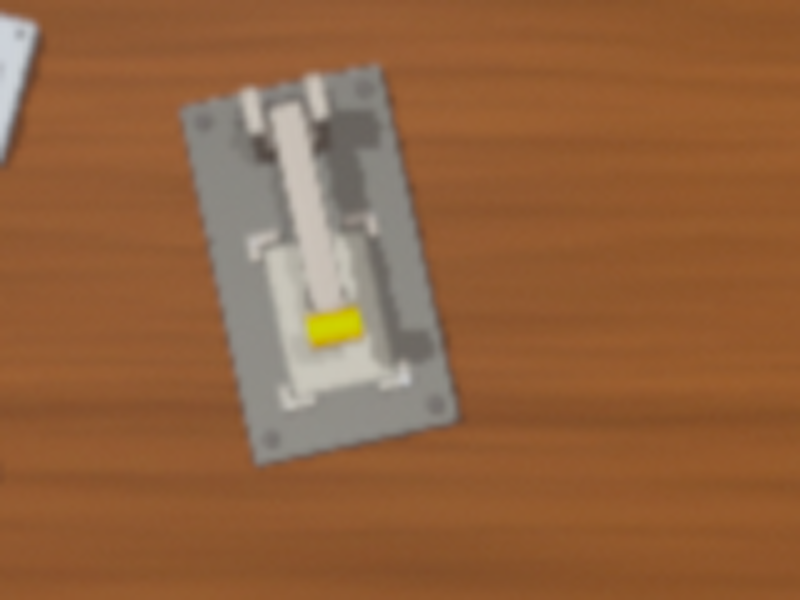

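View pics/c2.png

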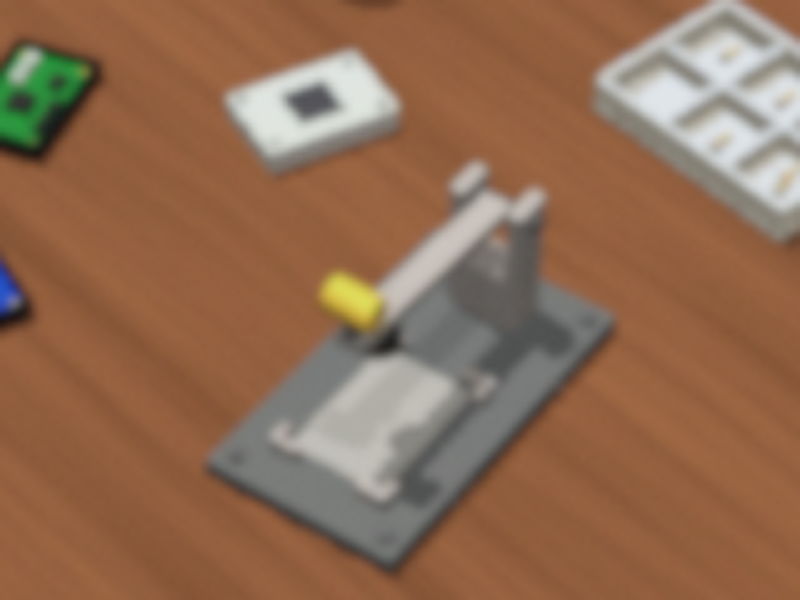

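```bash
cat >> h.py <<'E'
from scipy.optimize import minimize, least_squares
from scipy.spatial import ConvexHull
def boxpts(x,y,yaw,L,W,z0,z1):
    c,s=np.cos(yaw),np.sin(yaw)
    return np.array([[x+c*a*L/2-s*b*W/2,y+s*a*L/2+c*b*W/2,z] for z in (z0,z1) for a in (-1,1) for b in (-1,1)])
def soft(s,P,roi,sub=8):
    u0,v0,u1,v1=roi
    p=np.array([proj(s,q) for q in P]); h=p[ConvexHull(p).vertices]
    im=np.zeros(((v1-v0)*sub,(u1-u0)*sub),np.uint8)
    q=((h-[u0,v0]+0.5)*sub-0.5)
    cv2.fillPoly(im,[np.round(q*16).astype(np.int32)],255,shift=4)
    return cv2.resize(im,(u1-u0,v1-v0),interpolation=cv2.INTER_AREA)/255.
def fitbox(views,x0,L,W,z0,z1,blur=0.7,free=False):
    """views: list of (s,mask)"""
    data=[]
    for s,m in views:
        vs,us=np.nonzero(m); roi=(max(us.min()-6,0),max(vs.min()-6,0),min(us.max()+7,640),min(vs.max()+7,480))
        data.append((s,cv2.GaussianBlur(m[roi[1]:roi[3],roi[0]:roi[2]].astype(float),(0,0),blur),roi))
    def f(p):
        l,w=(p[3],p[4]) if free else (L,W)
        return sum(((cv2.GaussianBlur(soft(s,boxpts(p[0],p[1],p[2],l,w,z0,z1),roi),(0,0),blur)-m)**2).sum() for s,m,roi in data)
    best=None
    starts=[x0[2]] if len(x0)>2 else np.arange(0,np.pi,np.pi/8)
    for y in starts:
        i=np.array([x0[0],x0[1],y]+([L,W] if free else []))
        sx=np.vstack([i]+[i+d for d in np.diag([.006,.006,.15]+([.006,.006] if free else []))])
        r=minimize(f,i,method='Nelder-Mead',options=dict(initial_simplex=sx,xatol=1e-5,fatol=1e-4,maxiter=400))
        if best is None or r.fun<best.fun: best=r
    return best.x,best.fun
E
cat > m1.py <<'E'
from h import *
np.set_printoptions(precision=4,suppress=True)
S={n:arm.snapshot(n) for n in ['top','side']}
g={'heatsink_mid':(.610,.272,.016),'green_board_mid':(.495,.396,.012),'blue_board_mid':(.358,.289,.012),'cover_mid':(.5,-.397,.014),'red_board_mid':(.364,-.292,.012)}
for k,(x,y,h) in g.items():
    vw=[]
    for n,s in S.items():
        o=[d for d in arm.outline_of(s,k)]
        o=[d for d in o if d['pixels'].any() and np.linalg.norm(np.mean(np.nonzero(d['pixels']),1)[::-1]-proj(s,[x,y,h/2]))<8]
        if not o: print(k,n,'none'); continue
        m=o[0]['pixels']; vw.append((s,m))
        p,f=fitbox([(s,m)],(x,y),.084,.056,0,h); print(k,n,m.sum(),round(o[0]['conf'],2),p,np.degrees(p[2]),round(f,2))
    p,f=fitbox(vw,(x,y),.084,.056,0,h); print(k,'both',p,np.degrees(p[2]),round(f,2))
E
python3 m1.py
```

```text
heatsink_mid top 586 0.79 [ 0.6155  0.2744 -0.2406] -13.783319388487204 5.6
heatsink_mid side 515 0.92 [0.6121 0.2743 2.9207] 167.34446097470052 2.15
heatsink_mid both [0.6141 0.2743 2.9134] 166.9247171364444 15.87
green_board_mid top 558 0.82 [0.4982 0.3957 3.5953] 205.9952064415483 7.27
green_board_mid side 457 0.94 [0.4956 0.3938 0.4535] 25.98379169542954 4.87
green_board_mid both [0.4972 0.3953 0.4425] 25.35505954360646 18.03
blue_board_mid top 610 0.77 [0.361  0.2931 2.9064] 166.52411396785746 2.11
blue_board_mid side 557 0.81 [ 0.3586  0.2935 -0.2122] -12.155983770050478 7.9
blue_board_mid both [ 0.3598  0.2934 -0.2275] -13.036075942812989 14.5
cover_mid top 580 0.76 [ 0.505  -0.396   2.7338] 156.63413125644266 9.1
cover_mid side 890 0.58 [ 0.5033 -0.3974 -0.4488] -25.714089564067105 14.73
cover_mid both [ 0.5039 -0.3968  2.711 ] 155.32916398930985 30.89
red_board_mid top 580 0.87 [ 0.3629 -0.2921  3.5456] 203.14784800596726 8.98
red_board_mid side 874 0.79 [ 0.3599 -0.2929  3.5584] 203.87943165690342 3.96
red_board_mid both [ 0.3609 -0.2926  0.4131] 23.666693457522356 23.05
```

```bash
cat > m2.py <<'E'
from h import *
np.set_printoptions(precision=4,suppress=True)
S={n:arm.snapshot(n) for n in ['top','side']}
for n,s in S.items():
    for k in ['nest','clamp_handle','clamp']:
        for d in arm.outline_of(s,k):
            m=d['pixels']
            if not m.any(): continue
            c=np.mean(np.nonzero(m),1)[::-1]
            print(n,k,d['conf'],m.sum(),c)
            if np.linalg.norm(c-proj(s,[.5,.07,.03]))<30: cv2.imwrite(f'pics/m_{n}_{k}.png',cv2.resize(m[170:310,240:420].astype(np.uint8)*255,None,fx=4,fy=4,interpolation=0))
    # base plate colour segmentation
    px=s['pixels'].astype(int); sat=px.max(2)-px.min(2)
    c=proj(s,[.5,.07,.03]).astype(int)
    m=np.zeros((480,640),np.uint8); r=60
    sub=np.s_[c[1]-r:c[1]+r,c[0]-r:c[0]+r]
    m[sub]=(sat[sub]<45)
    nl,lab,stt,_=cv2.connectedComponentsWithStats(m)
    i=1+np.argmax(stt[1:,4]); m=(lab==i)
    m2=cv2.morphologyEx(m.astype(np.uint8),cv2.MORPH_CLOSE,np.ones((13,13)))
    np.save(f'fx_{n}.npy',m2); print(stt[i])
    cv2.imwrite(f'pics/fx_{n}.png',cv2.resize((m[sub].astype(np.uint8)*120+m2[sub]*120),None,fx=4,fy=4,interpolation=0))
    if n=='top':
        for z in (.008,.012):
            p,f=fitbox([(s,m2)],(.5,.073,np.radians(12)),.2,.12,0,z,free=True); print(z,p,np.degrees(p[2]),f)
E
python3 m2.py
python3 - <<'E'
import cv2,numpy as np
a=cv2.imread('pics/fx_top.png');b=cv2.imread('pics/fx_side.png')
cv2.imwrite('pics/fx.png',cv2.resize(np.hstack([a,b]),(800,400)))
E
```

```text
top nest 0.95 3412 [149.8265 297.7225]
top nest 0.64 3070 [303.1205 222.6052]
top clamp_handle 0.95 485 [139.2454 296.9443]
top clamp_handle 0.75 338 [302.5503 218.0976]
top clamp 0.92 431 [139.7169 298.5476]
top clamp 0.58 320 [301.9563 215.8906]
[ 276  183   56   80 3008]
0.008 [0.5123 0.0707 0.2273 0.215  0.121 ] 13.021028526205018 4.024566276474634
0.012 [0.5119 0.0708 0.2275 0.2143 0.121 ] 13.03199888881922 4.05209996834689
side nest 0.9 3123 [333.4236 251.243 ]
side nest 0.61 2759 [175.2606 203.9804]
side clamp_handle 0.58 425 [332.1247 230.8   ]
side clamp_handle 0.58 378 [168.5317 187.8016]
side clamp 0.77 395 [331.719  231.3924]
side clamp 0.56 352 [168.8949 188.2301]
[ 291  207   82   83 3082]
```

View pics/fx.png

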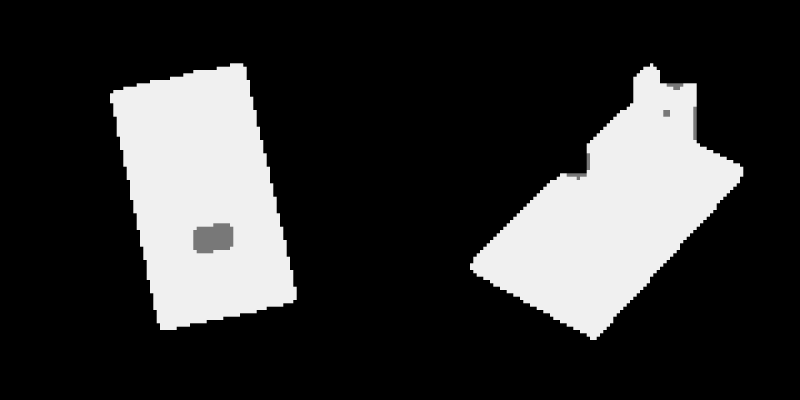

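```bash
cat > rect.py <<'E'
from h import *
def rect(s,x,y,yaw,z,L=.24,W=.14,mmpp=.35):
    # fixture-frame rectified image; columns = +x fixture, rows = -y
    w,h=int(L*1000/mmpp),int(W*1000/mmpp)
    a=(np.arange(w)-w/2+.5)*mmpp/1000; b=-(np.arange(h)-h/2+.5)*mmpp/1000
    A,B=np.meshgrid(a,b); c,sn=np.cos(yaw),np.sin(yaw)
    P=np.stack([x+c*A-sn*B,y+sn*A+c*B,0*A+z],-1)
    C=P@np.array(s['R']).T+s['t']; p=C@np.array(s['intrinsics']).T
    uv=(p[...,:2]/p[...,2:]).astype(np.float32)
    return cv2.remap(s['pixels'],uv[...,0],uv[...,1],cv2.INTER_CUBIC)
E
python3 - <<'E'
from rect import *
for n in ['top','side']:
    s=arm.snapshot(n)
    r=rect(s,.512,.0707,.2274,.018)
    print(r.shape); 
    h,w=r.shape[:2]
    for mm in range(-120,121,10):
        cx=int(w/2+mm/.35); cv2.line(r,(cx,0),(cx,8 if mm%50 else 18),(0,0,255),1)
    for mm in range(-70,71,10):
        cy=int(h/2-mm/.35); cv2.line(r,(0,cy),(8 if mm%50 else 18,cy),(0,0,255),1)
    cv2.imwrite(f'pics/r_{n}.png',r)
E
```

```text
(400, 685, 3)
(400, 685, 3)
```

View pics/r_top.png

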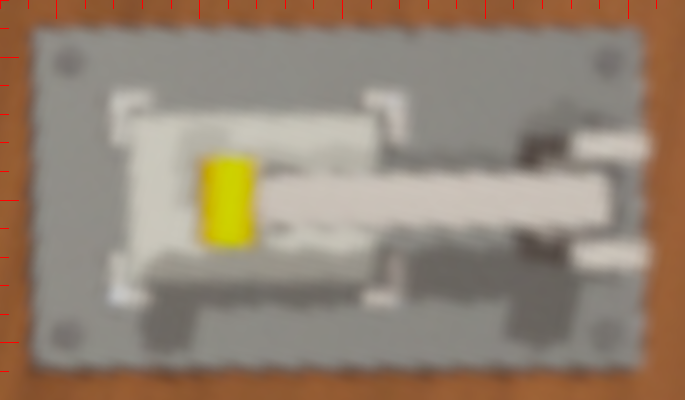

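View pics/r_side.png

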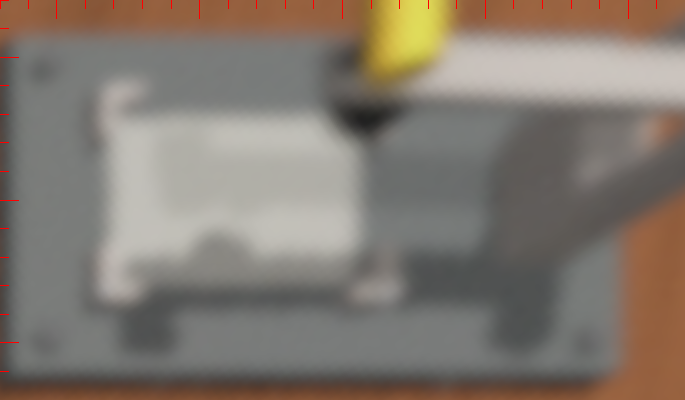

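```bash
cat > m3.py <<'E'
from h import *
np.set_printoptions(precision=4,suppress=True)
def handle(S):
    rays=[]
    for n,s in S.items():
        px=s['pixels'].astype(int); b,g,r=px[...,0],px[...,1],px[...,2]
        w=np.clip(np.minimum(r,g)-b-40,0,120)*(abs(r-g)<60)
        c=proj(s,[.49,.067,.13]).astype(int); m=np.zeros((480,640)); m[c[1]-60:c[1]+40,c[0]-45:c[0]+60]=1
        m[:, :250]=0
        w=w*m; w[w<30]=0; vs,us=np.nonzero(w); ww=w[vs,us]; uv=np.array([(us*ww).sum(),(vs*ww).sum()])/ww.sum()
        print(n,uv,len(us),us.min(),us.max(),vs.min(),vs.max())
        R=np.array(s['R']);t=np.array(s['t']); d=R.T@np.linalg.solve(s['intrinsics'],[*uv,1]); d/=np.linalg.norm(d); rays.append((-R.T@t,d))
    A=sum(np.eye(3)-np.outer(d,d) for o,d in rays); bb=sum((np.eye(3)-np.outer(d,d))@o for o,d in rays)
    X=np.linalg.solve(A,bb); print('handle',X,[np.linalg.norm((np.eye(3)-np.outer(d,d))@(X-o)) for o,d in rays]); return X
if __name__=='__main__':
    S={n:arm.snapshot(n) for n in ['top','side']}
    X=handle(S); N=np.array([.481,.065]); u=np.array([np.cos(.2275),np.sin(.2275)]); v=np.array([-u[1],u[0]])
    d=X[:2]-N; print('in nest',d@u,d@v, 'angle',np.arctan2(X[2]-.087,.105-d@u)-.18, np.hypot(X[2]-.087,.105-d@u))
E
python3 m3.py
```

```text
top [306.433  234.8762] 72 301 312 231 238
side [319.694  234.1928] 90 314 325 229 239
handle [0.4557 0.0603 0.1235] [np.float64(0.0027688866600551814), np.float64(0.0027688866600552044)]
in nest -0.025719898019424484 0.0010938671386407153 angle 0.0921862359616869 0.1357162291441456
```

```bash
cat >> h.py <<'E'
def plan(wps,st=None,n=None,fmt=True):
    """wps: list of (x,y,z,heading_deg,nrows). prints rows tool frame from measured pose"""
    st=st or arm.read_state(); p=np.array(st['eef_pos']); R=np.array(st['eef_rot']); h=np.degrees(np.arctan2(R[1,1],R[0,1]))
    i=0
    for x,y,z,hd,k in wps:
        dh=(hd-h+180)%360-180; d=(np.array([x,y,z])-p)/k
        for j in range(k):
            a=np.radians(h); yh=np.array([np.cos(a),np.sin(a),0]); xh=np.array([-np.sin(a),np.cos(a),0])
            print(f"{i}: [{d@xh:.4f},{d@yh:.4f},{-d[2]:.4f}] yaw {-dh/k:.2f}"); i+=1
            h+=dh/k
        p=np.array([x,y,z])
def st():
    s=arm.read_state(); R=s['eef_rot']; print('t',round(s['time'],2),'pos',np.round(s['eef_pos'],4),'hd',round(float(np.degrees(np.arctan2(R[1,1],R[0,1]))),2),'tilt',np.round(R[:,2],3),'F',np.round(s['force'],1),'op',round(s['opening'],4)); return s
E
python3 -c "
from h import *
st(); plan([(.4557,.0603,.26,103.03,12)])"
```

```text
t 2.2 pos [0.1959 0.5935 0.3039] hd 71.73 tilt [ 0.  0. -1.] F [-0.1 -1.2  0.6] op 0.0853
0: [-0.0345,-0.0354,0.0037] yaw -2.61
1: [-0.0328,-0.0369,0.0037] yaw -2.61
2: [-0.0311,-0.0384,0.0037] yaw -2.61
3: [-0.0293,-0.0398,0.0037] yaw -2.61
4: [-0.0275,-0.0411,0.0037] yaw -2.61
5: [-0.0256,-0.0423,0.0037] yaw -2.61
6: [-0.0237,-0.0434,0.0037] yaw -2.61
7: [-0.0217,-0.0444,0.0037] yaw -2.61
8: [-0.0196,-0.0454,0.0037] yaw -2.61
9: [-0.0175,-0.0462,0.0037] yaw -2.61
10: [-0.0154,-0.0470,0.0037] yaw -2.61
11: [-0.0133,-0.0476,0.0037] yaw -2.61
```

Candidates. Fixture/handle: the grey one is at top (303,222) with its handle at (306,235). The orange look-alike is at (148,300), with its handle at about (141,298). I choose the grey one, and crop c1 confirms it: grey plate, yellow handle, clamp nearly shut.
Boards: green (191,227), blue (226,274), red (430,274, leave alone). The cover at (466,226) could be confused with the trays at (510,192) and (295,125), but it shows the vent slots. The heat sink at (234,187) is white-grey with a dark pad.

move_arm:
  plan:
    - {"fingers":0.06,"delta_pos":[-0.0345,-0.0355,0.0035],"yaw":-2.6}
    - {"fingers":0.06,"delta_pos":[-0.033,-0.037,0.0035],"yaw":-2.6}
    - {"fingers":0.06,"delta_pos":[-0.031,-0.0385,0.0035],"yaw":-2.6}
    - {"fingers":0.06,"delta_pos":[-0.0295,-0.04,0.0035],"yaw":-2.6}
    - {"fingers":0.06,"delta_pos":[-0.0275,-0.041,0.0035],"yaw":-2.6}
  squeeze: 25

```text
time: 2.82
eef_pos: [0.3047, 0.3695, 0.2865]
eef_rot: [[-0.996, 0.09, 0.0], [0.09, 0.996, 0.0], [-0.0, 0.0, -1.0]]
force: [1.1, -0.2, 0.1]
opening: 0.06
```

move_arm:
  plan:
    - {"fingers":0.06,"delta_pos":[-0.0255,-0.0425,0.0035],"yaw":-2.6}
    - {"fingers":0.06,"delta_pos":[-0.0235,-0.0435,0.0035],"yaw":-2.6}
    - {"fingers":0.06,"delta_pos":[-0.0215,-0.0445,0.0035],"yaw":-2.6}
    - {"fingers":0.06,"delta_pos":[-0.0195,-0.0455,0.0035],"yaw":-2.6}
    - {"fingers":0.06,"delta_pos":[-0.0175,-0.046,0.0035],"yaw":-2.6}

```text
time: 3.45
eef_pos: [0.4123, 0.1468, 0.2691]
eef_rot: [[-0.991, -0.136, 0.001], [-0.136, 0.991, 0.0], [-0.001, 0.0, -1.0]]
force: [-0.1, 0.7, -0.4]
opening: 0.0598
```

```bash
python3 -c "
from h import *
st(); plan([(.4557,.0603,.24,103.03,3)])"
```

```text
t 3.45 pos [0.4123 0.1468 0.2691] hd 97.82 tilt [ 0.001  0.    -1.   ] F [-0.1  0.7 -0.4] op 0.0598
0: [-0.0104,-0.0305,0.0097] yaw -1.74
1: [-0.0095,-0.0309,0.0097] yaw -1.74
2: [-0.0085,-0.0311,0.0097] yaw -1.74
```

move_arm:
  plan:
    - {"fingers":0.06,"delta_pos":[-0.0105,-0.0305,0.01],"yaw":-1.7}
    - {"fingers":0.06,"delta_pos":[-0.0095,-0.031,0.01],"yaw":-1.7}
    - {"fingers":0.06,"delta_pos":[-0.0085,-0.031,0.01],"yaw":-1.8}
    - {"fingers":0.06,"delta_pos":[0,0,0],"yaw":0}

```text
time: 3.95
eef_pos: [0.4554, 0.0603, 0.2385]
eef_rot: [[-0.975, -0.221, -0.001], [-0.221, 0.975, -0.0], [0.001, -0.0, -1.0]]
force: [-1.0, 0.4, -0.2]
opening: 0.0599
```

```bash
python3 -c "
from h import *
st()
for n in ['top','side']:
    s=snap(n,n+'1.png'); c=proj(s,[.456,.06,.15]).astype(int); im=s['pixels'][max(c[1]-60,0):c[1]+60,c[0]-80:c[0]+80]
    cv2.imwrite('pics/c1_'+n+'.png',cv2.resize(im,(640,480),interpolation=2))
st(); plan([(.4557,.0603,.17,103.03,2)])"
```

```text
t 3.95 pos [0.4554 0.0603 0.2385] hd 102.77 tilt [-0.001 -0.    -1.   ] F [-1.   0.4 -0.2] op 0.0599
t 4.05 pos [0.4548 0.0617 0.239 ] hd 102.85 tilt [-0.  0. -1.] F [ 0.8 -0.3 -0.3] op 0.0601
0: [-0.0003,-0.0008,0.0345] yaw -0.09
1: [-0.0003,-0.0008,0.0345] yaw -0.09
```

View pics/c1_side.png

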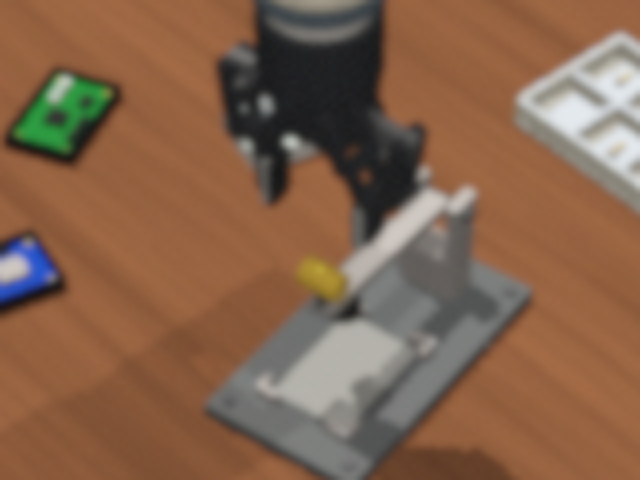

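The side crop shows the open fingers hanging above the grey fixture's handle, centred on it, with nothing in the way of a descent.

move_arm:
  plan:
    - {"fingers":0.06,"delta_pos":[0,0,0.035],"yaw":0}
    - {"fingers":0.06,"delta_pos":[0,0,0.0345],"yaw":0}
    - {"fingers":0.02,"delta_pos":[0,0,0],"yaw":0}
    - {"fingers":0.02,"delta_pos":[0,0,0],"yaw":0}
    - {"fingers":0.02,"delta_pos":[0,0,0],"yaw":0}
  squeeze: 20

```text
time: 4.68
eef_pos: [0.4548, 0.0596, 0.1706]
eef_rot: [[-0.974, -0.226, -0.0], [-0.226, 0.974, -0.004], [0.001, -0.004, -1.0]]
force: [1.0, -23.9, -1.8]
opening: 0.0303
```

```bash
python3 -c "
from h import *
for n in ['top','side']:
    s=snap(n,n+'2.png'); c=proj(s,[.456,.06,.15]).astype(int); im=s['pixels'][max(c[1]-60,0):c[1]+60,c[0]-80:c[0]+80]
    cv2.imwrite('pics/c2_'+n+'.png',cv2.resize(im,(640,480),interpolation=2))
st()"
```

```text
t 4.78 pos [0.4548 0.0596 0.1708] hd 103.06 tilt [ 0.    -0.004 -1.   ] F [  0.6 -23.3  -2.4] op 0.0299
```

View pics/c2_side.png

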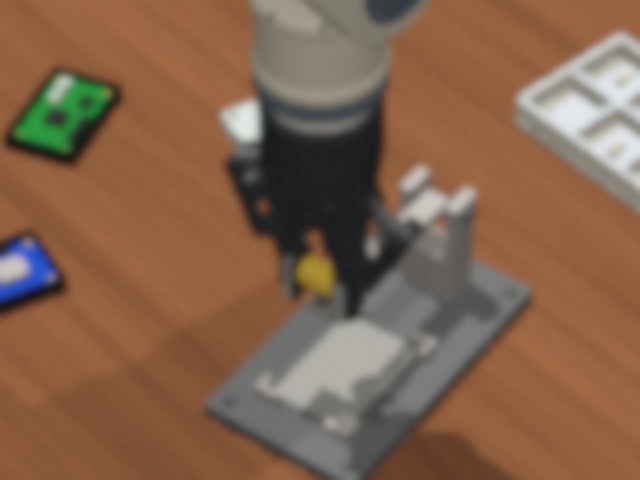

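move_arm:
  plan:
    - {"fingers":0.02,"delta_pos":[0,-0.0015,0],"yaw":0}
    - {"fingers":0.02,"delta_pos":[0,0,0],"yaw":0}

```text
time: 5.03
eef_pos: [0.4548, 0.0593, 0.1708]
eef_rot: [[-0.974, -0.225, -0.0], [-0.225, 0.974, -0.002], [0.001, -0.002, -1.0]]
force: [-1.0, -12.1, -3.4]
opening: 0.0295
```

move_arm:
  plan:
    - {"fingers":0.02,"delta_pos":[-0.0075,-0.0015,-0.0215],"yaw":0}
    - {"fingers":0.02,"delta_pos":[-0.011,0,-0.02],"yaw":0}
    - {"fingers":0.02,"delta_pos":[-0.014,0,-0.018],"yaw":0}
    - {"fingers":0.02,"delta_pos":[-0.017,0,-0.015],"yaw":0}

```text
time: 5.52
eef_pos: [0.5034, 0.0701, 0.2461]
eef_rot: [[-0.974, -0.224, 0.0], [-0.224, 0.974, -0.0], [0.0, -0.0, -1.0]]
force: [1.4, -1.9, -7.9]
opening: 0.0297
```

```bash
python3 -c "
from h import *
st()"
```

```text
t 5.53 pos [0.5034 0.0701 0.2461] hd 102.97 tilt [ 0. -0. -1.] F [ 1.4 -1.9 -7.9] op 0.0297
```

move_arm:
  plan:
    - {"fingers":0.02,"delta_pos":[-0.0195,0,-0.012],"yaw":0}
    - {"fingers":0.02,"delta_pos":[-0.021,0,-0.0085],"yaw":0}
    - {"fingers":0.02,"delta_pos":[-0.022,0,-0.005],"yaw":0}

```text
time: 5.9
eef_pos: [0.5645, 0.0842, 0.2718]
eef_rot: [[-0.975, -0.224, -0.0], [-0.224, 0.975, -0.0], [0.0, -0.0, -1.0]]
force: [-1.6, -2.0, -5.4]
opening: 0.0293
```

move_arm:
  plan:
    - {"fingers":0.02,"delta_pos":[-0.023,0,-0.001],"yaw":0}
    - {"fingers":0.02,"delta_pos":[-0.0225,0,0.003],"yaw":0}
    - {"fingers":0.02,"delta_pos":[-0.019,0,0.0055],"yaw":0}
    - {"fingers":0.02,"delta_pos":[0,0,0],"yaw":0}

```text
time: 6.4
eef_pos: [0.6292, 0.0991, 0.2644]
eef_rot: [[-0.975, -0.224, 0.005], [-0.224, 0.975, 0.001], [-0.005, -0.0, -1.0]]
force: [2.7, -0.2, 5.3]
opening: 0.0297
```

```bash
python3 -c "
from h import *
st()
for n in ['top','side']:
    s=snap(n,n+'3.png'); c=proj(s,[.53,.07,.15]).astype(int); im=s['pixels'][max(c[1]-60,0):c[1]+60,c[0]-80:c[0]+80]
    cv2.imwrite('pics/c3_'+n+'.png',cv2.resize(im,(640,480),interpolation=2))
"
```

```text
t 6.4 pos [0.6292 0.0991 0.2644] hd 102.96 tilt [ 0.005  0.001 -1.   ] F [ 2.7 -0.2  5.3] op 0.0297
```

View pics/c3_side.png

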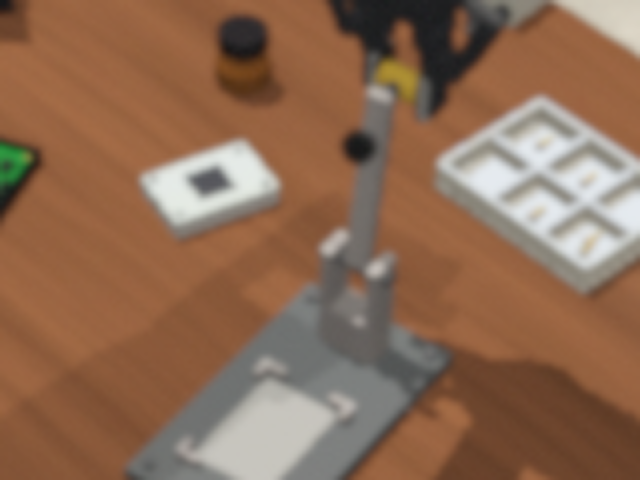

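The side crop shows the clamp arm standing past upright with the handle still in the fingers and the nest clear. An arc fit to the TCP path puts the hinge 105 mm from my nest estimate within about 1 mm. Next I release and go for the heat sink.

move_arm:
  plan:
    - {"fingers":0.06,"delta_pos":[0,0,0],"yaw":0}
    - {"fingers":0.06,"delta_pos":[0,0,0],"yaw":0}
    - {"fingers":0.075,"delta_pos":[0,0,-0.04],"yaw":0}

```text
time: 6.88
eef_pos: [0.6252, 0.098, 0.2991]
eef_rot: [[-0.975, -0.224, -0.008], [-0.224, 0.975, -0.001], [0.008, 0.001, -1.0]]
force: [0.2, 1.0, 0.5]
opening: 0.0747
```

```bash
python3 -c "
from h import *
st(); plan([(.6138,.2744,.2,76.8,4),(.6138,.2744,.073,76.8,4)])"
```

```text
t 6.88 pos [0.6252 0.098  0.2991] hd 102.94 tilt [-0.008 -0.001 -1.   ] F [0.2 1.  0.5] op 0.0747
0: [-0.0071,0.0436,0.0248] yaw 6.53
1: [-0.0021,0.0442,0.0248] yaw 6.53
2: [0.0029,0.0441,0.0248] yaw 6.53
3: [0.0079,0.0435,0.0248] yaw 6.53
4: [0.0000,0.0000,0.0318] yaw -0.00
5: [0.0000,0.0000,0.0318] yaw -0.00
6: [0.0000,0.0000,0.0318] yaw -0.00
7: [0.0000,0.0000,0.0318] yaw -0.00
```

move_arm:
  plan:
    - {"fingers":0.075,"delta_pos":[-0.007,0.0435,0.025],"yaw":6.5}
    - {"fingers":0.075,"delta_pos":[-0.002,0.044,0.025],"yaw":6.5}
    - {"fingers":0.075,"delta_pos":[0.003,0.044,0.025],"yaw":6.5}
    - {"fingers":0.075,"delta_pos":[0.008,0.0435,0.025],"yaw":6.6}
    - {"fingers":0.075,"delta_pos":[0,0,0.05],"yaw":0}

```text
time: 7.5
eef_pos: [0.6163, 0.278, 0.153]
eef_rot: [[-0.974, 0.226, 0.004], [0.226, 0.974, 0.002], [-0.004, 0.003, -1.0]]
force: [1.0, 0.4, -1.0]
opening: 0.0749
```

```bash
python3 -c "
from h import *
snap('side','x.png');st(); plan([(.6138,.2744,.073,76.8,2)]);
"
```

```text
t 7.55 pos [0.6121 0.2748 0.1446] hd 76.97 tilt [-0.008 -0.003 -1.   ] F [-2.7 -1.6 -4.9] op 0.0748
0: [-0.0009,0.0000,0.0358] yaw 0.08
1: [-0.0009,0.0000,0.0358] yaw 0.08
```

move_arm:
  plan:
    - {"fingers":0.075,"delta_pos":[0,0,0.04],"yaw":0}
    - {"fingers":0.075,"delta_pos":[0,0,0],"yaw":0}
    - {"fingers":0.075,"delta_pos":[0,0,0],"yaw":0}

```text
time: 7.92
eef_pos: [0.6163, 0.2741, 0.1135]
eef_rot: [[-0.974, 0.228, 0.001], [0.228, 0.974, 0.0], [-0.001, 0.001, -1.0]]
force: [1.3, 0.2, 0.5]
opening: 0.0748
```

```bash
python3 -c "
from h import *
for n in ['top','side']:
    s=snap(n,n+'4.png'); c=proj(s,[.61,.274,.05]).astype(int); im=s['pixels'][max(c[1]-60,0):c[1]+60,c[0]-80:c[0]+80]
    cv2.imwrite('pics/c4_'+n+'.png',cv2.resize(im,(640,480),interpolation=2))
st(); plan([(.6138,.2744,.073,76.8,1)]);
"
```

```text
t 8.03 pos [0.6168 0.2744 0.1142] hd 76.81 tilt [ 0.003  0.001 -1.   ] F [-0.6  0.7  0.2] op 0.075
0: [0.0029,-0.0007,0.0412] yaw 0.01
```

View pics/c4_side.png

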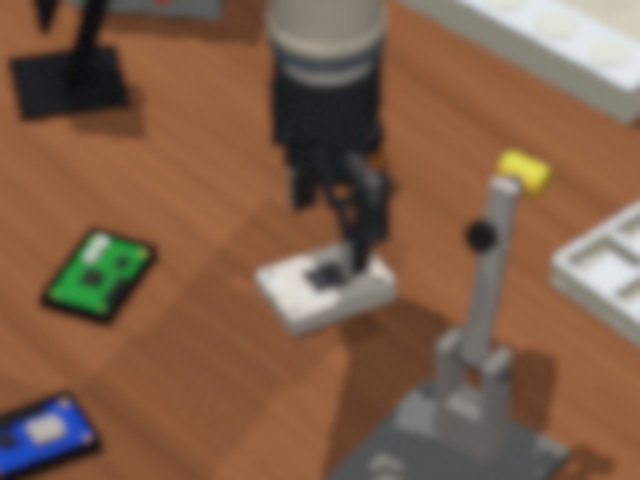

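The crop shows the fingers straddling the heat sink and the clamp staying open. I descend and grip.

move_arm:
  plan:
    - {"fingers":0.075,"delta_pos":[0.0025,0,0.02],"yaw":0}
    - {"fingers":0.075,"delta_pos":[0,0,0.021],"yaw":0}
    - {"fingers":0.075,"delta_pos":[0,0,0],"yaw":0}
    - {"fingers":0.045,"delta_pos":[0,0,0],"yaw":0}
    - {"fingers":0.045,"delta_pos":[0,0,0],"yaw":0}
  squeeze: 30

```text
time: 8.65
eef_pos: [0.6137, 0.275, 0.0713]
eef_rot: [[-0.974, 0.228, 0.001], [0.228, 0.974, 0.0], [-0.001, 0.0, -1.0]]
force: [0.2, -0.4, -1.5]
opening: 0.0549
```

move_arm:
  plan:
    - {"fingers":0.045,"delta_pos":[0,0,0],"yaw":0}
    - {"fingers":0.045,"delta_pos":[0,0,0],"yaw":0}

```text
time: 8.9
eef_pos: [0.6134, 0.2749, 0.0711]
eef_rot: [[-0.974, 0.228, 0.0], [0.228, 0.974, 0.0], [-0.0, 0.0, -1.0]]
force: [0.8, -0.4, -1.8]
opening: 0.0552
```

```bash
python3 -c "
from h import *
st()"
```

```text
t 8.9 pos [0.6134 0.2749 0.0711] hd 76.84 tilt [ 0.  0. -1.] F [ 0.8 -0.4 -1.8] op 0.0552
```

```bash
python3 -c "
from h import *
plan([(.6134,.2749,.13,76.84,1),(.49,.22,.14,90,3),(.4805,.065,.14,103.0,4)])"
```

```text
0: [-0.0000,-0.0000,-0.0589] yaw -0.00
1: [0.0359,-0.0272,-0.0033] yaw -4.39
2: [0.0379,-0.0244,-0.0033] yaw -4.39
3: [0.0396,-0.0214,-0.0033] yaw -4.39
4: [0.0024,-0.0387,-0.0000] yaw -3.25
5: [0.0046,-0.0386,-0.0000] yaw -3.25
6: [0.0067,-0.0382,-0.0000] yaw -3.25
7: [0.0089,-0.0378,-0.0000] yaw -3.25
```

move_arm:
  plan:
    - {"fingers":0.045,"delta_pos":[0,0,-0.03],"yaw":0}
    - {"fingers":0.045,"delta_pos":[0,0,-0.03],"yaw":0}
    - {"fingers":0.045,"delta_pos":[0.036,-0.027,-0.0035],"yaw":-4.4}
    - {"fingers":0.045,"delta_pos":[0.038,-0.0245,-0.0035],"yaw":-4.4}
    - {"fingers":0.045,"delta_pos":[0.0395,-0.0215,-0.003],"yaw":-4.4}

```text
time: 9.52
eef_pos: [0.4886, 0.2194, 0.1413]
eef_rot: [[-1.0, -0.003, 0.001], [-0.003, 1.0, 0.0], [-0.001, 0.0, -1.0]]
force: [-0.4, -0.1, -1.8]
opening: 0.0551
```

move_arm:
  plan:
    - {"fingers":0.045,"delta_pos":[0.0025,-0.0385,0],"yaw":-3.2}
    - {"fingers":0.045,"delta_pos":[0.0045,-0.0385,0],"yaw":-3.2}
    - {"fingers":0.045,"delta_pos":[0.0065,-0.038,0],"yaw":-3.3}
    - {"fingers":0.045,"delta_pos":[0.009,-0.038,0],"yaw":-3.3}
    - {"fingers":0.045,"delta_pos":[0,0,0],"yaw":0}

```text
time: 10.15
eef_pos: [0.4801, 0.0633, 0.1411]
eef_rot: [[-0.975, -0.223, -0.0], [-0.223, 0.975, -0.0], [0.0, -0.0, -1.0]]
force: [-0.5, 0.6, -1.6]
opening: 0.0551
```

```bash
python3 -c "
from h import *
for n in ['top','side']:
    s=snap(n,n+'5.png'); c=proj(s,[.5,.065,.05]).astype(int); im=s['pixels'][max(c[1]-60,0):c[1]+60,c[0]-80:c[0]+80]
    cv2.imwrite('pics/c5_'+n+'.png',cv2.resize(im,(640,480),interpolation=2))
st(); plan([(.4805,.065,.0835,103.0,1)]);
"
```

```text
t 10.25 pos [0.4807 0.0651 0.1412] hd 102.93 tilt [ 0.001  0.    -1.   ] F [-0.2  0.9 -1.1] op 0.0552
0: [0.0002,-0.0001,0.0577] yaw -0.07
```

View pics/c5_side.png

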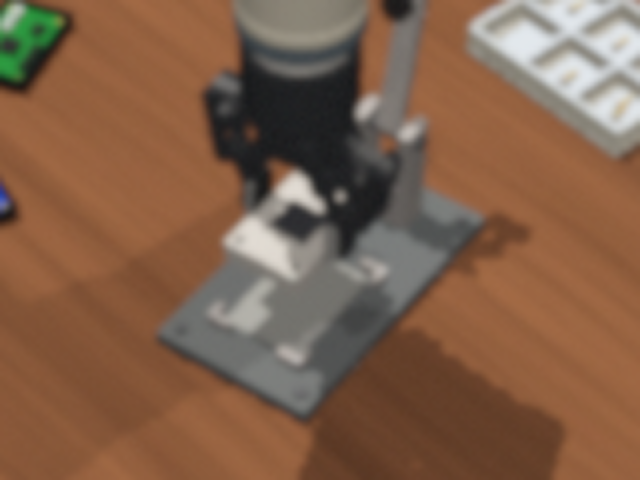

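Run:
```python
from rect import *
out=[]
for n in ['top','side']:
    s=arm.snapshot(n); s=dict(s); s['pixels']=cv2.imread(f'pics/{n}4.png')
    r=rect(s,.4805,.065,.2275,.020,L=.13,W=.1,mmpp=.25)
    h,w=r.shape[:2]
    for mm in range(-60,61,10):
        cx=int(w/2+mm/.25); cv2.line(r,(cx,0),(cx,8 if mm else 30),(0,0,255),1); cv2.line(r,(cx,h-8 if mm else h-30),(cx,h),(0,0,255),1)
    for mm in range(-50,51,10):
        cy=int(h/2-mm/.25); cv2.line(r,(0,cy),(8 if mm else 30,cy),(0,0,255),1);cv2.line(r,(w-8 if mm else w-30,cy),(w,cy),(0,0,255),1)
    out.append(r)
cv2.imwrite('pics/r4.png',cv2.resize(np.vstack(out),None,fx=.75,fy=.75))
print(out[0].shape)
```

```text
(400, 520, 3)
```

View pics/r4.png

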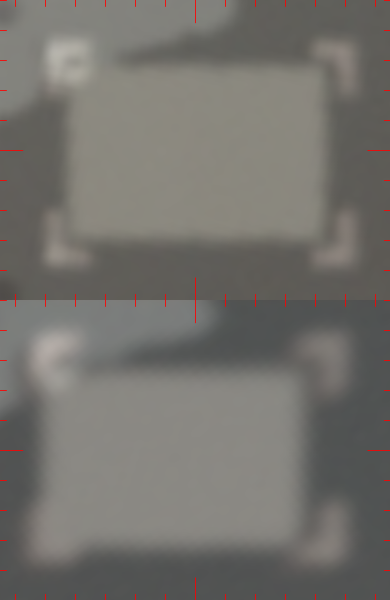

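The rectified crops show the four corner guides centred on my nest estimate. The top camera reads +1.8 mm and the side camera -1.7 mm along u, so the mean is within 0.2 mm. Lowering.

move_arm:
  plan:
    - {"fingers":0.045,"delta_pos":[0,0,0.025],"yaw":0}
    - {"fingers":0.045,"delta_pos":[0,0,0.02],"yaw":0}
    - {"fingers":0.045,"delta_pos":[0,0,0.009],"yaw":0}
    - {"fingers":0.045,"delta_pos":[0,0,0.0025],"yaw":0}
    - {"fingers":0.045,"delta_pos":[0,0,0],"yaw":0}

```text
time: 10.98
eef_pos: [0.4807, 0.0656, 0.0847]
eef_rot: [[-0.974, -0.226, 0.001], [-0.226, 0.974, 0.0], [-0.001, -0.0, -1.0]]
force: [-0.6, 0.1, -2.7]
opening: 0.0551
```

```bash
python3 -c "
from h import *
st()"
```

```text
t 10.97 pos [0.4807 0.0656 0.0847] hd 103.06 tilt [ 0.001  0.    -1.   ] F [-0.6  0.1 -2.7] op 0.0551
```

move_arm:
  plan:
    - {"fingers":0.045,"delta_pos":[0,0,0.001],"yaw":0}
    - {"fingers":0.045,"delta_pos":[0,0,0.0007],"yaw":0}
    - {"fingers":0.045,"delta_pos":[0,0,0],"yaw":0}

```text
time: 11.35
eef_pos: [0.4805, 0.0652, 0.0829]
eef_rot: [[-0.974, -0.225, 0.0], [-0.225, 0.974, 0.0], [-0.0, -0.0, -1.0]]
force: [-0.5, 0.3, -2.0]
opening: 0.0551
```

move_arm:
  plan:
    - {"fingers":0.07,"delta_pos":[0,0,0.0005],"yaw":0}
    - {"fingers":0.07,"delta_pos":[0,0,0],"yaw":0}
    - {"fingers":0.075,"delta_pos":[0,0,-0.03],"yaw":0}
    - {"fingers":0.075,"delta_pos":[0,0,-0.05],"yaw":0}
    - {"fingers":0.075,"delta_pos":[0,0.05,0],"yaw":0}

```text
time: 11.98
eef_pos: [0.472, 0.1133, 0.1656]
eef_rot: [[-0.975, -0.221, 0.008], [-0.221, 0.975, 0.001], [-0.008, -0.0, -1.0]]
force: [1.6, 0.5, -1.1]
opening: 0.0752
```

```bash
python3 -c "
from h import *
st(); plan([(.497,.395,.15,115.6,6)]);
"
```

```text
t 11.97 pos [0.472  0.1133 0.1656] hd 102.77 tilt [ 0.008  0.001 -1.   ] F [ 1.6  0.5 -1.1] op 0.0752
0: [-0.0144,0.0449,0.0026] yaw -2.14
1: [-0.0161,0.0443,0.0026] yaw -2.14
2: [-0.0178,0.0437,0.0026] yaw -2.14
3: [-0.0194,0.0430,0.0026] yaw -2.14
4: [-0.0210,0.0422,0.0026] yaw -2.14
5: [-0.0225,0.0414,0.0026] yaw -2.14
```

move_arm:
  plan:
    - {"fingers":0.075,"delta_pos":[-0.0145,0.045,0.0025],"yaw":-2.1}
    - {"fingers":0.075,"delta_pos":[-0.016,0.0445,0.0025],"yaw":-2.1}
    - {"fingers":0.075,"delta_pos":[-0.018,0.0435,0.0025],"yaw":-2.1}
    - {"fingers":0.075,"delta_pos":[-0.0195,0.043,0.0025],"yaw":-2.2}
    - {"fingers":0.075,"delta_pos":[-0.021,0.042,0.0025],"yaw":-2.2}

```text
time: 12.6
eef_pos: [0.4894, 0.3505, 0.1496]
eef_rot: [[-0.915, -0.404, 0.0], [-0.404, 0.915, -0.0], [-0.0, -0.0, -1.0]]
force: [1.0, 0.4, 0.7]
opening: 0.0753
```

move_arm:
  plan:
    - {"fingers":0.075,"delta_pos":[-0.0225,0.0415,0.0025],"yaw":-2.1}
    - {"fingers":0.075,"delta_pos":[0,0,0.035],"yaw":0}
    - {"fingers":0.075,"delta_pos":[0,0,0],"yaw":0}
    - {"fingers":0.075,"delta_pos":[0,0,0],"yaw":0}

```text
time: 13.1
eef_pos: [0.4934, 0.3955, 0.1127]
eef_rot: [[-0.9, -0.435, -0.0], [-0.435, 0.9, -0.0], [0.0, -0.0, -1.0]]
force: [-0.6, 0.4, -0.6]
opening: 0.0749
```

```bash
cat > chk.py <<'E'
import sys
from rect import *
from h import *
# chk.py tag z [part names with z range]
tag,z=sys.argv[1],float(sys.argv[2]); out=[]
st()
for n in ['top','side']:
    s=snap(n,f'{n}_{tag}.png')
    r=rect(s,.4805,.065,.2275,z,L=.13,W=.1,mmpp=.25); h,w=r.shape[:2]
    for a,b in ((42,28),(46,32)):
        pass
    for mm in range(-60,61,10):
        cx=int(w/2+mm/.25); cv2.line(r,(cx,0),(cx,8 if mm else 30),(0,0,255),1); cv2.line(r,(cx,h-8 if mm else h-30),(cx,h),(0,0,255),1)
    for mm in range(-50,51,10):
        cy=int(h/2-mm/.25); cv2.line(r,(0,cy),(8 if mm else 30,cy),(0,0,255),1);cv2.line(r,(w-8 if mm else w-30,cy),(w,cy),(0,0,255),1)
    out.append(r)
    if len(sys.argv)>3:
        k=sys.argv[3]; hh=float(sys.argv[4])
        for d in arm.outline_of(s,k):
            m=d['pixels']
            if m.any() and np.linalg.norm(np.mean(np.nonzero(m),1)[::-1]-proj(s,[.4805,.065,z]))<12:
                p,f=fitbox([(s,m)],(.4805,.065,.2275),.084,.056,z-hh,z); q=p[:2]-[.4805,.065]
                print(n,k,round(d['conf'],2),m.sum(),'du %.1f dv %.1f mm yaw %.1f f %.1f'%((q[0]*.9742+q[1]*.2255)*1e3,(-q[0]*.2255+q[1]*.9742)*1e3,np.degrees(p[2]),f))
cv2.imwrite(f'pics/r_{tag}.png',cv2.resize(np.vstack(out),None,fx=.75,fy=.75,interpolation=cv2.INTER_AREA))
E
python3 chk.py hs .028 heatsink_mid .016; python3 -c "
from h import *
plan([(.497,.395,.071,115.6,1)])"
```

```text
t 13.1 pos [0.4934 0.3955 0.1127] hd 115.8 tilt [-0. -0. -1.] F [-0.6  0.4 -0.6] op 0.0749
top heatsink_mid 0.65 580 du 1.5 dv 0.1 mm yaw 12.4 f 2.9
side heatsink_mid 0.68 635 du -0.8 dv 0.1 mm yaw 13.5 f 3.1
0: [-0.0023,-0.0020,0.0425] yaw 0.19
```

View pics/r_hs.png

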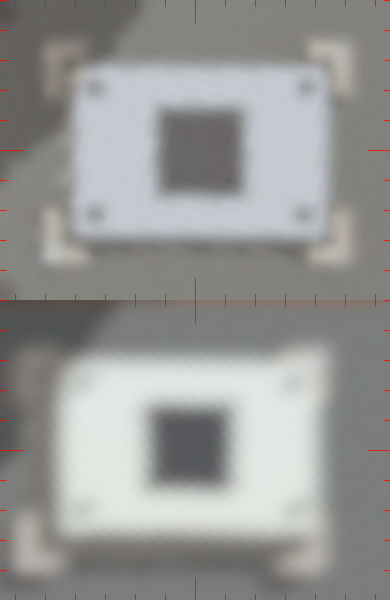

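View pics/side_hs.png

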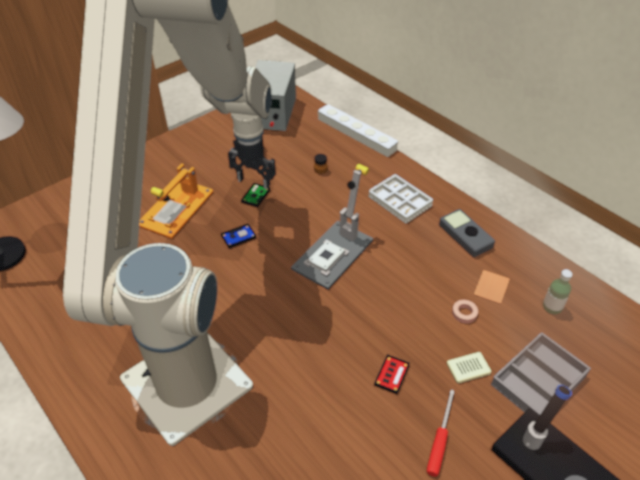

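The heat sink sits flat between all four guides, at rectified crop x 72–330, y 65–240 (top). The two-camera mean is du 0.35 mm, dv 0.1 mm. Now the green board.

move_arm:
  plan:
    - {"fingers":0.075,"delta_pos":[-0.002,-0.001,0.02],"yaw":0}
    - {"fingers":0.075,"delta_pos":[0,0,0.0215],"yaw":0}
    - {"fingers":0.075,"delta_pos":[0,0,0],"yaw":0}
    - {"fingers":0.045,"delta_pos":[0,0,0],"yaw":0}
    - {"fingers":0.045,"delta_pos":[0,0,0],"yaw":0}
  squeeze: 25

```text
time: 13.92
eef_pos: [0.4959, 0.3962, 0.0711]
eef_rot: [[-0.9, -0.436, 0.001], [-0.436, 0.9, 0.0], [-0.001, 0.0, -1.0]]
force: [-0.3, 0.7, -0.7]
opening: 0.0553
```

move_arm:
  plan:
    - {"fingers":0.045,"delta_pos":[0,0,0],"yaw":0}
    - {"fingers":0.045,"delta_pos":[0,0,0],"yaw":0}

```text
time: 14.18
eef_pos: [0.4957, 0.396, 0.071]
eef_rot: [[-0.9, -0.436, 0.0], [-0.436, 0.9, 0.0], [-0.0, 0.0, -1.0]]
force: [-0.5, 0.6, -0.9]
opening: 0.0551
```

```bash
python3 -c "
from h import *
s=st()
plan([(.497,.395,.14,115.8,2),(.4808,.0651,.14,103,8)])"
```

```text
t 14.18 pos [0.4957 0.396  0.071 ] hd 115.84 tilt [ 0.  0. -1.] F [-0.5  0.6 -0.9] op 0.0551
0: [-0.0004,-0.0007,-0.0345] yaw 0.02
1: [-0.0004,-0.0007,-0.0345] yaw 0.02
2: [0.0198,-0.0362,-0.0000] yaw 1.60
3: [0.0188,-0.0368,-0.0000] yaw 1.60
4: [0.0177,-0.0373,-0.0000] yaw 1.60
5: [0.0167,-0.0378,-0.0000] yaw 1.60
6: [0.0156,-0.0382,-0.0000] yaw 1.60
7: [0.0145,-0.0386,-0.0000] yaw 1.60
8: [0.0134,-0.0390,-0.0000] yaw 1.60
9: [0.0124,-0.0394,-0.0000] yaw 1.60
```

move_arm:
  plan:
    - {"fingers":0.045,"delta_pos":[0,0,-0.035],"yaw":0}
    - {"fingers":0.045,"delta_pos":[0,0,-0.035],"yaw":0}
    - {"fingers":0.045,"delta_pos":[0.0195,-0.037,0],"yaw":1.6}
    - {"fingers":0.045,"delta_pos":[0.0185,-0.037,0],"yaw":1.6}
    - {"fingers":0.045,"delta_pos":[0.0175,-0.0375,0],"yaw":1.6}

```text
time: 14.8
eef_pos: [0.4906, 0.2704, 0.1411]
eef_rot: [[-0.934, -0.359, 0.001], [-0.359, 0.934, 0.0], [-0.001, 0.0, -1.0]]
force: [-0.1, -0.5, -1.0]
opening: 0.0551
```

move_arm:
  plan:
    - {"fingers":0.045,"delta_pos":[0.0165,-0.038,0],"yaw":1.6}
    - {"fingers":0.045,"delta_pos":[0.0155,-0.0385,0],"yaw":1.6}
    - {"fingers":0.045,"delta_pos":[0.0145,-0.039,0],"yaw":1.6}
    - {"fingers":0.045,"delta_pos":[0.0135,-0.039,0],"yaw":1.6}
    - {"fingers":0.045,"delta_pos":[0.0125,-0.0395,0],"yaw":1.6}

```text
time: 15.42
eef_pos: [0.4812, 0.0632, 0.141]
eef_rot: [[-0.974, -0.225, 0.001], [-0.225, 0.974, 0.0], [-0.001, -0.0, -1.0]]
force: [1.1, 0.3, -0.8]
opening: 0.0553
```

move_arm:
  plan:
    - {"fingers":0.045,"delta_pos":[0,0,0.02],"yaw":0}
    - {"fingers":0.045,"delta_pos":[0,0,0],"yaw":0}
    - {"fingers":0.045,"delta_pos":[0,0,0],"yaw":0}

```text
time: 15.8
eef_pos: [0.4814, 0.0648, 0.1211]
eef_rot: [[-0.974, -0.226, 0.0], [-0.226, 0.974, 0.0], [-0.0, -0.0, -1.0]]
force: [-0.3, -0.1, -0.9]
opening: 0.0551
```

```bash
python3 -c "
from h import *
s=st()
plan([(.4805,.065,.101,103,1)])"
```

```text
t 15.8 pos [0.4814 0.0648 0.1211] hd 103.07 tilt [ 0.  0. -1.] F [-0.3 -0.1 -0.9] op 0.0551
0: [0.0008,0.0004,0.0201] yaw 0.07
```

move_arm:
  plan:
    - {"fingers":0.045,"delta_pos":[0.0007,0.0005,0.014],"yaw":0}
    - {"fingers":0.045,"delta_pos":[0,0,0.006],"yaw":0}
    - {"fingers":0.045,"delta_pos":[0,0,0.0015],"yaw":0}
    - {"fingers":0.045,"delta_pos":[0,0,0],"yaw":0}
    - {"fingers":0.045,"delta_pos":[0,0,0],"yaw":0}

```text
time: 16.42
eef_pos: [0.4805, 0.0648, 0.0994]
eef_rot: [[-0.974, -0.226, 0.0], [-0.226, 0.974, 0.0], [-0.0, -0.0, -1.0]]
force: [0.2, -0.1, -1.0]
opening: 0.0553
```

move_arm:
  plan:
    - {"fingers":0.045,"delta_pos":[0,0,0.0004],"yaw":0}
    - {"fingers":0.07,"delta_pos":[0,0,0],"yaw":0}
    - {"fingers":0.07,"delta_pos":[0,0,0],"yaw":0}
    - {"fingers":0.075,"delta_pos":[0,0,-0.025],"yaw":0}
    - {"fingers":0.075,"delta_pos":[0,0,-0.035],"yaw":0}

```text
time: 17.05
eef_pos: [0.4798, 0.0647, 0.1588]
eef_rot: [[-0.974, -0.225, -0.002], [-0.225, 0.974, -0.0], [0.002, 0.0, -1.0]]
force: [-0.1, 0.3, 0.2]
opening: 0.0755
```

```bash
python3 -c "
from h import *
s=st()
plan([(.3598,.2933,.14,77.1,6)])"
```

```text
t 17.05 pos [0.4798 0.0647 0.1588] hd 103.03 tilt [-0.002 -0.    -1.   ] F [-0.1  0.3  0.2] op 0.0755
0: [0.0109,0.0416,0.0031] yaw 4.32
1: [0.0140,0.0407,0.0031] yaw 4.32
2: [0.0170,0.0395,0.0031] yaw 4.32
3: [0.0200,0.0381,0.0031] yaw 4.32
4: [0.0228,0.0365,0.0031] yaw 4.32
5: [0.0255,0.0347,0.0031] yaw 4.32
```

move_arm:
  plan:
    - {"fingers":0.075,"delta_pos":[0.011,0.0415,0.003],"yaw":4.3}
    - {"fingers":0.075,"delta_pos":[0.014,0.0405,0.003],"yaw":4.3}
    - {"fingers":0.075,"delta_pos":[0.017,0.0395,0.003],"yaw":4.3}
    - {"fingers":0.075,"delta_pos":[0.02,0.038,0.003],"yaw":4.3}
    - {"fingers":0.075,"delta_pos":[0.023,0.0365,0.003],"yaw":4.4}

```text
time: 17.68
eef_pos: [0.3794, 0.2559, 0.1439]
eef_rot: [[-0.988, 0.152, 0.0], [0.152, 0.988, 0.0], [-0.0, 0.0, -1.0]]
force: [1.1, 0.1, -0.4]
opening: 0.0751
```

move_arm:
  plan:
    - {"fingers":0.075,"delta_pos":[0.0255,0.0345,0.003],"yaw":4.3}
    - {"fingers":0.075,"delta_pos":[0,0,0.025],"yaw":0}
    - {"fingers":0.075,"delta_pos":[0,0,0],"yaw":0}
    - {"fingers":0.075,"delta_pos":[0,0,0],"yaw":0}

```text
time: 18.18
eef_pos: [0.3601, 0.2924, 0.1162]
eef_rot: [[-0.975, 0.223, -0.0], [0.223, 0.975, -0.0], [0.0, -0.0, -1.0]]
force: [0.2, -0.3, -0.3]
opening: 0.0751
```

```bash
python3 chk.py gr .040 green_board_mid .012; python3 -c "
from h import *
plan([(.3598,.2933,.0715,77.1,2)])"
```

```text
t 18.18 pos [0.3601 0.2924 0.1162] hd 77.1 tilt [-0. -0. -1.] F [ 0.2 -0.3 -0.3] op 0.0751
top green_board_mid 0.72 577 du 2.4 dv 0.3 mm yaw 11.8 f 7.0
side green_board_mid 0.88 629 du -0.8 dv -1.0 mm yaw 11.7 f 5.9
0: [0.0004,0.0003,0.0225] yaw -0.01
1: [0.0004,0.0003,0.0225] yaw -0.01
```

View pics/r_gr.png

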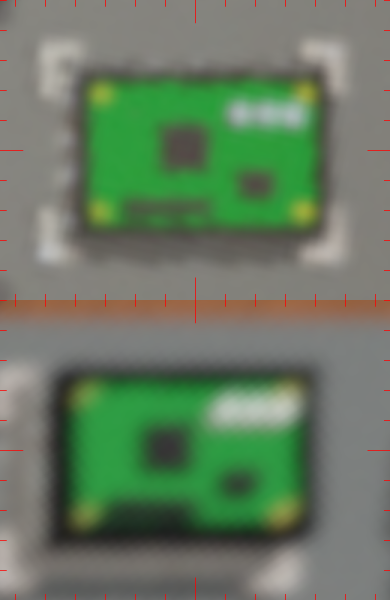

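The green board lies squarely on the heat sink, with mean offsets du 0.8 and dv -0.4 mm. Next is the blue board.

move_arm:
  plan:
    - {"fingers":0.075,"delta_pos":[0.0005,0.0005,0.0225],"yaw":0}
    - {"fingers":0.075,"delta_pos":[0,0,0.0225],"yaw":0}
    - {"fingers":0.075,"delta_pos":[0,0,0],"yaw":0}
    - {"fingers":0.045,"delta_pos":[0,0,0],"yaw":0}
    - {"fingers":0.045,"delta_pos":[0,0,0],"yaw":0}
  squeeze: 25

```text
time: 19.0
eef_pos: [0.36, 0.2935, 0.0717]
eef_rot: [[-0.975, 0.223, 0.001], [0.223, 0.975, 0.001], [-0.001, 0.001, -1.0]]
force: [-0.6, 0.5, 0.2]
opening: 0.0551
```

move_arm:
  plan:
    - {"fingers":0.045,"delta_pos":[0,0,0],"yaw":0}
    - {"fingers":0.045,"delta_pos":[0,0,0],"yaw":0}

```text
time: 19.25
eef_pos: [0.3599, 0.2935, 0.0716]
eef_rot: [[-0.975, 0.223, 0.001], [0.223, 0.975, 0.001], [-0.001, 0.001, -1.0]]
force: [0.0, -1.3, 7.8]
opening: 0.0554
```

```bash
python3 -c "
from h import *
s=st()
p=s['eef_pos']
plan([(p[0],p[1],.15,77.1,2),(.4805,.065,.15,103,7)])"
```

```text
t 19.25 pos [0.3599 0.2935 0.0716] hd 77.14 tilt [ 0.001  0.001 -1.   ] F [ 0.  -1.3  7.8] op 0.0554
0: [0.0000,0.0000,-0.0392] yaw 0.02
1: [0.0000,0.0000,-0.0392] yaw 0.02
2: [-0.0241,-0.0280,-0.0000] yaw -3.70
3: [-0.0222,-0.0295,-0.0000] yaw -3.70
4: [-0.0203,-0.0308,-0.0000] yaw -3.70
5: [-0.0182,-0.0321,-0.0000] yaw -3.70
6: [-0.0161,-0.0332,-0.0000] yaw -3.70
7: [-0.0140,-0.0342,-0.0000] yaw -3.70
8: [-0.0117,-0.0350,-0.0000] yaw -3.70
```

move_arm:
  plan:
    - {"fingers":0.045,"delta_pos":[0,0,-0.039],"yaw":0}
    - {"fingers":0.045,"delta_pos":[0,0,-0.039],"yaw":0}
    - {"fingers":0.045,"delta_pos":[0,0,0],"yaw":0}

```text
time: 19.62
eef_pos: [0.3608, 0.2942, 0.1514]
eef_rot: [[-0.975, 0.223, 0.005], [0.223, 0.975, 0.004], [-0.004, 0.004, -1.0]]
force: [-0.7, -0.1, 0.5]
opening: 0.0555
```

```bash
python3 -c "
from h import *
st()
for n in ['top','side']:
    s=snap(n,n+'6.png'); c=proj(s,[.36,.29,.1]).astype(int); im=s['pixels'][max(c[1]-45,0):c[1]+45,c[0]-60:c[0]+60]
    cv2.imwrite('pics/c6_'+n+'.png',cv2.resize(im,(640,480),interpolation=2))
"
```

```text
t 19.62 pos [0.3608 0.2942 0.1514] hd 77.14 tilt [ 0.005  0.004 -1.   ] F [-0.7 -0.1  0.5] op 0.0555
```

View pics/c6_side.png

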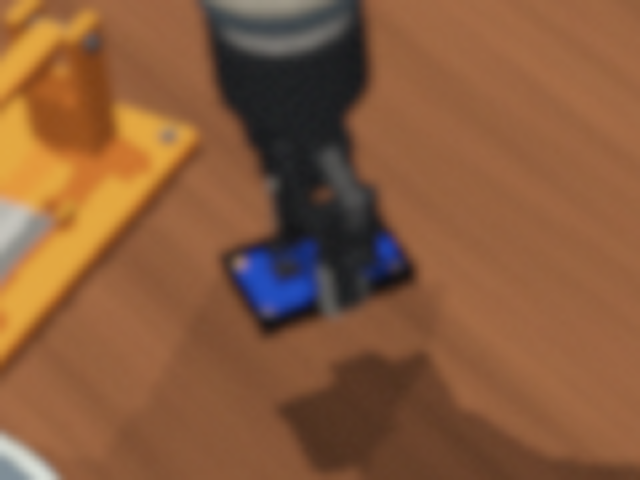

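The board is held level between the fingers (side crop around (320,270)). On to the nest.

move_arm:
  plan:
    - {"fingers":0.045,"delta_pos":[-0.024,-0.0285,0],"yaw":-3.7}
    - {"fingers":0.045,"delta_pos":[-0.022,-0.0295,0],"yaw":-3.7}
    - {"fingers":0.045,"delta_pos":[-0.0205,-0.031,0],"yaw":-3.7}
    - {"fingers":0.045,"delta_pos":[-0.018,-0.032,0],"yaw":-3.7}
    - {"fingers":0.045,"delta_pos":[-0.016,-0.033,0],"yaw":-3.7}

```text
time: 20.35
eef_pos: [0.4448, 0.1284, 0.1475]
eef_rot: [[-0.995, -0.1, -0.002], [-0.1, 0.995, -0.001], [0.003, -0.0, -1.0]]
force: [-1.1, 0.7, -0.8]
opening: 0.0553
```

move_arm:
  plan:
    - {"fingers":0.045,"delta_pos":[-0.014,-0.034,0],"yaw":-3.7}
    - {"fingers":0.045,"delta_pos":[-0.0115,-0.035,0],"yaw":-3.7}
    - {"fingers":0.045,"delta_pos":[0,0,0.02],"yaw":0}
    - {"fingers":0.045,"delta_pos":[0,0,0],"yaw":0}
    - {"fingers":0.045,"delta_pos":[0,0,0],"yaw":0}

```text
time: 20.98
eef_pos: [0.4788, 0.0648, 0.1283]
eef_rot: [[-0.974, -0.226, -0.002], [-0.226, 0.974, -0.0], [0.002, 0.0, -1.0]]
force: [-0.1, 1.0, 0.3]
opening: 0.0548
```

```bash
python3 -c "
from h import *
s=st()
plan([(.4805,.065,.1125,103,1)])"
```

```text
t 20.98 pos [0.4788 0.0648 0.1283] hd 103.06 tilt [-0.002 -0.    -1.   ] F [-0.1  1.   0.3] op 0.0548
0: [-0.0017,-0.0001,0.0158] yaw 0.06
```

move_arm:
  plan:
    - {"fingers":0.045,"delta_pos":[-0.002,0,0.009],"yaw":0}
    - {"fingers":0.045,"delta_pos":[0,0,0.005],"yaw":0}
    - {"fingers":0.045,"delta_pos":[0,0,0.0015],"yaw":0}
    - {"fingers":0.045,"delta_pos":[0,0,0],"yaw":0}
    - {"fingers":0.045,"delta_pos":[0,0,0],"yaw":0}

```text
time: 21.6
eef_pos: [0.4814, 0.065, 0.1134]
eef_rot: [[-0.974, -0.226, 0.0], [-0.226, 0.974, 0.0], [-0.0, -0.0, -1.0]]
force: [-0.1, -1.1, -0.3]
opening: 0.0552
```

move_arm:
  plan:
    - {"fingers":0.045,"delta_pos":[0,0,0.0007],"yaw":0}
    - {"fingers":0.045,"delta_pos":[0,0,0],"yaw":0}

```text
time: 21.85
eef_pos: [0.4814, 0.065, 0.1127]
eef_rot: [[-0.974, -0.225, 0.0], [-0.225, 0.974, 0.0], [-0.0, -0.0, -1.0]]
force: [0.1, -0.2, -0.5]
opening: 0.0552
```

move_arm:
  plan:
    - {"fingers":0.045,"delta_pos":[0,0,0.0007],"yaw":0}
    - {"fingers":0.045,"delta_pos":[0,0,0],"yaw":0}

```text
time: 22.1
eef_pos: [0.4813, 0.065, 0.1119]
eef_rot: [[-0.974, -0.226, -0.0], [-0.226, 0.974, -0.0], [0.0, 0.0, -1.0]]
force: [-0.2, -0.5, -0.3]
opening: 0.0553
```

move_arm:
  plan:
    - {"fingers":0.045,"delta_pos":[0,0,0.0005],"yaw":0}
    - {"fingers":0.07,"delta_pos":[0,0,0],"yaw":0}
    - {"fingers":0.07,"delta_pos":[0,0,0],"yaw":0}
    - {"fingers":0.075,"delta_pos":[0,0,-0.025],"yaw":0}
    - {"fingers":0.075,"delta_pos":[0,0,-0.035],"yaw":0}

```text
time: 22.72
eef_pos: [0.4807, 0.0649, 0.1713]
eef_rot: [[-0.974, -0.226, -0.003], [-0.226, 0.974, -0.0], [0.003, 0.0, -1.0]]
force: [-0.3, 0.0, -0.6]
opening: 0.0748
```

```bash
python3 -c "
from h import *
s=st()
plan([(.504,-.397,.14,65.3,10)])"
```

```text
t 22.73 pos [0.4807 0.0649 0.1713] hd 103.03 tilt [-0.003 -0.    -1.   ] F [-0.3  0.  -0.6] op 0.0748
0: [0.0081,-0.0455,0.0031] yaw 3.77
1: [0.0051,-0.0460,0.0031] yaw 3.77
2: [0.0021,-0.0462,0.0031] yaw 3.77
3: [-0.0009,-0.0462,0.0031] yaw 3.77
4: [-0.0040,-0.0461,0.0031] yaw 3.77
5: [-0.0070,-0.0457,0.0031] yaw 3.77
6: [-0.0100,-0.0452,0.0031] yaw 3.77
7: [-0.0130,-0.0444,0.0031] yaw 3.77
8: [-0.0158,-0.0435,0.0031] yaw 3.77
9: [-0.0187,-0.0423,0.0031] yaw 3.77
```

move_arm:
  plan:
    - {"fingers":0.075,"delta_pos":[0.008,-0.0455,0.003],"yaw":3.8}
    - {"fingers":0.075,"delta_pos":[0.005,-0.046,0.003],"yaw":3.8}
    - {"fingers":0.075,"delta_pos":[0.002,-0.046,0.003],"yaw":3.8}
    - {"fingers":0.075,"delta_pos":[-0.001,-0.046,0.003],"yaw":3.8}
    - {"fingers":0.075,"delta_pos":[-0.004,-0.046,0.003],"yaw":3.8}

```text
time: 23.35
eef_pos: [0.4932, -0.1669, 0.1563]
eef_rot: [[-0.994, 0.106, 0.0], [0.106, 0.994, -0.0], [-0.0, -0.0, -1.0]]
force: [0.8, -1.4, -0.4]
opening: 0.075
```

move_arm:
  plan:
    - {"fingers":0.075,"delta_pos":[-0.007,-0.0455,0.003],"yaw":3.8}
    - {"fingers":0.075,"delta_pos":[-0.01,-0.045,0.003],"yaw":3.7}
    - {"fingers":0.075,"delta_pos":[-0.013,-0.0445,0.003],"yaw":3.7}
    - {"fingers":0.075,"delta_pos":[-0.016,-0.0435,0.003],"yaw":3.7}
    - {"fingers":0.075,"delta_pos":[0,0,0],"yaw":0}

```text
time: 23.98
eef_pos: [0.5024, -0.353, 0.1442]
eef_rot: [[-0.933, 0.36, 0.001], [0.36, 0.933, -0.001], [-0.001, -0.001, -1.0]]
force: [0.5, 0.2, 0.2]
opening: 0.0752
```

```bash
python3 chk.py bl .052 blue_board_mid .012
cat > m4.py <<'E'
from h import *
S={n:arm.snapshot(n) for n in ['top','side']}
x,y,h=.504,-.397,.014
for n,s in S.items():
    # colour mask: bright, low saturation vs wood
    c=proj(s,[x,y,h/2]).astype(int); px=s['pixels'].astype(float); 
    sub=np.s_[c[1]-28:c[1]+28,c[0]-32:c[0]+32]
    blue=px[sub][...,0]
    cv2.imwrite(f'pics/cov_{n}.png',cv2.resize(s['pixels'][sub],None,fx=8,fy=8,interpolation=2))
    m=np.zeros((480,640),np.uint8); m[sub]=blue>105
    m=cv2.morphologyEx(m,cv2.MORPH_CLOSE,np.ones((3,3)))
    nl,lab,stt,_=cv2.connectedComponentsWithStats(m); i=lab[c[1],c[0]] or 1+np.argmax(stt[1:,4]); m=lab==i
    p,f=fitbox([(s,m)],(x,y),.084,.056,0,h); print(n,'col',m.sum(),p,np.degrees(p[2])%180,f)
    for d in arm.outline_of(s,'cover_mid'):
        if np.linalg.norm(np.mean(np.nonzero(d['pixels']),1)[::-1]-c)<10:
            p,f=fitbox([(s,d['pixels'])],(x,y),.084,.056,0,h); print(n,'net',d['conf'],d['pixels'].sum(),p,np.degrees(p[2])%180,f)
E
python3 m4.py
```

```text
t 23.98 pos [ 0.5024 -0.353   0.1442] hd 68.93 tilt [ 0.001 -0.001 -1.   ] F [0.5 0.2 0.2] op 0.0752
top blue_board_mid 0.91 609 du 0.9 dv -0.7 mm yaw 12.6 f 4.9
side blue_board_mid 0.86 558 du -0.1 dv -0.7 mm yaw 13.4 f 24.9
top col 2607 [ 0.47906298 -0.44150232  3.02566087] 173.3575979824914 1805.3523253266035
side col 807 [ 0.50493586 -0.39482379 -0.42346985] 155.7369650435943 66.66176518403093
side net 0.87 853 [ 0.50316854 -0.39712467  2.72429299] 156.09049070361087 31.498489366016454
```

View pics/r_bl.png

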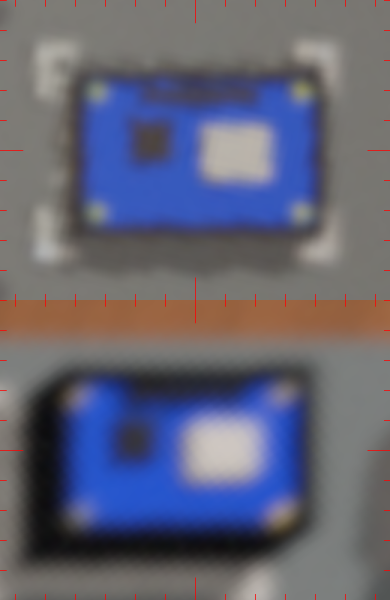

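View pics/cov_side.png

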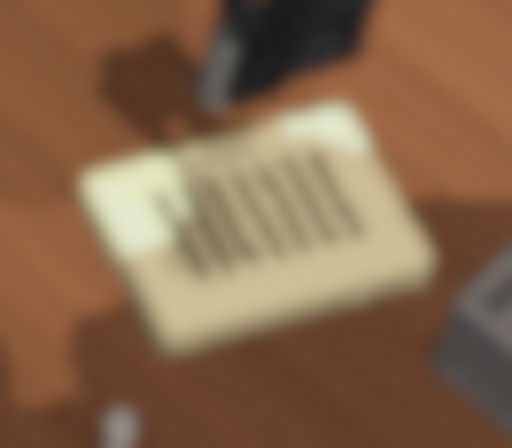

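Run:
```python
from h import *
x,y,h=.504,-.397,.014
vw=[]
for n in ['top','side']:
    s=dict(arm.snapshot(n)); im=cv2.imread(f'pics/{n}0.png'); s['pixels']=im
    c=proj(s,[x,y,h/2]).astype(int); r=22 if n=='top' else 30
    sub=np.s_[c[1]-r:c[1]+r,c[0]-r:c[0]+r]
    b=im[sub][...,0].astype(float)
    print(n,np.percentile(b,[5,25,50,75,95]))
    m=np.zeros((480,640),np.uint8); m[sub]=b>(120 if n=='top' else 115)
    nl,lab,stt,_=cv2.connectedComponentsWithStats(cv2.morphologyEx(m,cv2.MORPH_CLOSE,np.ones((5,5)))); i=lab[c[1],c[0]] ; m=lab==i
    p,f=fitbox([(s,m)],(x,y),.084,.056,0,h); print(n,'col',m.sum(),p,np.degrees(p[2])%180,f)
    P=boxpts(*p,.084,.056,0,h)
    big=cv2.resize(im[sub],None,fx=10,fy=10,interpolation=2)
    mm=cv2.resize(m[sub].astype(np.uint8),None,fx=10,fy=10,interpolation=0)
    q=np.array([proj(s,a) for a in P]);hull=q[ConvexHull(q).vertices]
    cv2.polylines(big,[np.round((hull-[c[0]-r,c[1]-r]+.5)*10).astype(int)],True,(0,0,255),1)
    cs,_=cv2.findContours(mm,cv2.RETR_EXTERNAL,cv2.CHAIN_APPROX_NONE); cv2.drawContours(big,cs,-1,(0,255,0),1)
    vw.append(cv2.resize(big,(400,400)))
cv2.imwrite('pics/cov.png',np.hstack(vw))
```

```text
top [ 46.  47.  50. 148. 190.]
top col 574 [ 0.50770784 -0.39779842  2.71477792] 155.54531703309337 8.699780428100366
side [ 58.  61.  64. 121. 200.]
side col 873 [ 0.50543295 -0.39450754  2.73355075] 156.62092128048283 16.654187277358645
```

View pics/cov.png

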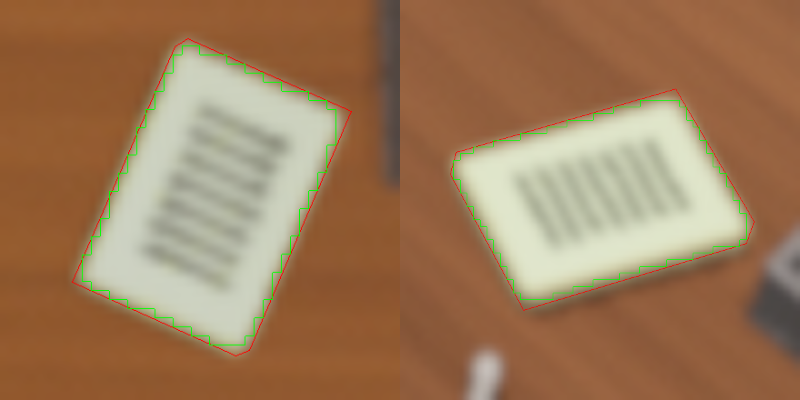

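The blue board is flush on the green one, mean du 0.4 and dv -0.7 mm. The cover crop shows the vent slots, and the fitted outline matches both views.

```bash
python3 -c "
from h import *
s=st()
plan([(.5053,-.3965,.115,65.9,2)])"
```

```text
t 24.48 pos [ 0.5026 -0.3494  0.1446] hd 69.2 tilt [ 0. -0. -1.] F [-0.1  0.3 -0.9] op 0.0752
0: [-0.0096,-0.0215,0.0148] yaw 1.65
1: [-0.0102,-0.0213,0.0148] yaw 1.65
```

move_arm:
  plan:
    - {"fingers":0.075,"delta_pos":[-0.0095,-0.0215,0.015],"yaw":1.6}
    - {"fingers":0.075,"delta_pos":[-0.01,-0.0215,0.015],"yaw":1.7}
    - {"fingers":0.075,"delta_pos":[0,0,0],"yaw":0}
    - {"fingers":0.075,"delta_pos":[0,0,0],"yaw":0}

```text
time: 24.98
eef_pos: [0.5046, -0.3965, 0.1146]
eef_rot: [[-0.913, 0.409, -0.0], [0.409, 0.913, 0.0], [0.001, 0.0, -1.0]]
force: [0.1, 0.6, -0.1]
opening: 0.075
```

```bash
python3 -c "
from h import *
s=st()
plan([(.5053,-.3965,.0715,65.9,2)])"
```

```text
t 24.98 pos [ 0.5046 -0.3965  0.1146] hd 65.86 tilt [-0.  0. -1.] F [ 0.1  0.6 -0.1] op 0.075
0: [-0.0003,0.0002,0.0215] yaw -0.02
1: [-0.0003,0.0002,0.0215] yaw -0.02
```

move_arm:
  plan:
    - {"fingers":0.075,"delta_pos":[-0.0005,0,0.0215],"yaw":0}
    - {"fingers":0.075,"delta_pos":[0,0,0.0215],"yaw":0}
    - {"fingers":0.075,"delta_pos":[0,0,0],"yaw":0}
    - {"fingers":0.045,"delta_pos":[0,0,0],"yaw":0}
    - {"fingers":0.045,"delta_pos":[0,0,0],"yaw":0}
  squeeze: 25

```text
time: 25.6
eef_pos: [0.5055, -0.3976, 0.0719]
eef_rot: [[-0.912, 0.409, 0.001], [0.409, 0.912, -0.001], [-0.001, -0.0, -1.0]]
force: [-0.5, -0.1, 0.1]
opening: 0.0551
```

move_arm:
  plan:
    - {"fingers":0.045,"delta_pos":[0,0,0],"yaw":0}
    - {"fingers":0.045,"delta_pos":[0,0,0],"yaw":0}

```text
time: 25.85
eef_pos: [0.5052, -0.3975, 0.0718]
eef_rot: [[-0.912, 0.409, 0.0], [0.409, 0.912, -0.0], [-0.001, -0.0, -1.0]]
force: [0.4, -0.7, -0.8]
opening: 0.0551
```

```bash
python3 -c "
from h import *
s=st();p=s['eef_pos']
plan([(p[0],p[1],.17,65.9,2),(.481,.065,.17,103,10)])"
```

```text
t 25.85 pos [ 0.5052 -0.3975  0.0718] hd 65.83 tilt [ 0. -0. -1.] F [ 0.4 -0.7 -0.8] op 0.0551
0: [0.0000,0.0000,-0.0491] yaw -0.03
1: [0.0000,0.0000,-0.0491] yaw -0.03
2: [0.0211,0.0412,-0.0000] yaw -3.71
3: [0.0184,0.0425,-0.0000] yaw -3.71
4: [0.0156,0.0436,-0.0000] yaw -3.71
5: [0.0127,0.0445,-0.0000] yaw -3.71
6: [0.0098,0.0453,-0.0000] yaw -3.71
7: [0.0069,0.0458,-0.0000] yaw -3.71
8: [0.0039,0.0461,-0.0000] yaw -3.71
9: [0.0009,0.0463,-0.0000] yaw -3.71
10: [-0.0021,0.0463,-0.0000] yaw -3.71
11: [-0.0051,0.0460,-0.0000] yaw -3.71
```

move_arm:
  plan:
    - {"fingers":0.045,"delta_pos":[0,0,-0.049],"yaw":0}
    - {"fingers":0.045,"delta_pos":[0,0,-0.049],"yaw":0}
    - {"fingers":0.045,"delta_pos":[0.021,0.041,0],"yaw":-3.7}
    - {"fingers":0.045,"delta_pos":[0.0185,0.0425,0],"yaw":-3.7}
    - {"fingers":0.045,"delta_pos":[0.0155,0.0435,0],"yaw":-3.7}

```text
time: 26.48
eef_pos: [0.4977, -0.2578, 0.1699]
eef_rot: [[-0.974, 0.225, 0.001], [0.225, 0.974, -0.0], [-0.001, -0.0, -1.0]]
force: [0.2, -0.3, -0.5]
opening: 0.0551
```

move_arm:
  plan:
    - {"fingers":0.045,"delta_pos":[0.0125,0.0445,0],"yaw":-3.7}
    - {"fingers":0.045,"delta_pos":[0.01,0.0455,0],"yaw":-3.7}
    - {"fingers":0.045,"delta_pos":[0.007,0.046,0],"yaw":-3.7}
    - {"fingers":0.045,"delta_pos":[0.004,0.046,0],"yaw":-3.7}
    - {"fingers":0.045,"delta_pos":[0.001,0.0465,0],"yaw":-3.7}

```text
time: 27.1
eef_pos: [0.4861, -0.0259, 0.1698]
eef_rot: [[-0.995, -0.097, 0.001], [-0.097, 0.995, -0.0], [-0.001, -0.0, -1.0]]
force: [0.5, 0.2, 0.1]
opening: 0.0551
```

move_arm:
  plan:
    - {"fingers":0.045,"delta_pos":[-0.002,0.0465,0],"yaw":-3.7}
    - {"fingers":0.045,"delta_pos":[-0.005,0.046,0],"yaw":-3.8}
    - {"fingers":0.045,"delta_pos":[0,0,0.02],"yaw":0}
    - {"fingers":0.045,"delta_pos":[0,0,0],"yaw":0}
    - {"fingers":0.045,"delta_pos":[0,0,0],"yaw":0}

```text
time: 27.72
eef_pos: [0.4815, 0.0651, 0.1498]
eef_rot: [[-0.975, -0.223, 0.0], [-0.223, 0.975, -0.0], [-0.0, -0.0, -1.0]]
force: [0.7, -0.2, -0.8]
opening: 0.0551
```

```bash
python3 -c "
from h import *
s=st();p=s['eef_pos']
plan([(.481,.065,.1255,103,1)])"
```

```text
t 27.73 pos [0.4815 0.0651 0.1498] hd 102.9 tilt [ 0. -0. -1.] F [ 0.7 -0.2 -0.8] op 0.0551
0: [0.0006,0.0000,0.0243] yaw -0.10
```

move_arm:
  plan:
    - {"fingers":0.045,"delta_pos":[0.0005,0,0.016],"yaw":0}
    - {"fingers":0.045,"delta_pos":[0,0,0.007],"yaw":-0.1}
    - {"fingers":0.045,"delta_pos":[0,0,0.0015],"yaw":0}
    - {"fingers":0.045,"delta_pos":[0,0,0],"yaw":0}
    - {"fingers":0.045,"delta_pos":[0,0,0],"yaw":0}

```text
time: 28.35
eef_pos: [0.481, 0.0653, 0.1251]
eef_rot: [[-0.974, -0.226, 0.0], [-0.226, 0.974, 0.0], [-0.0, -0.0, -1.0]]
force: [1.0, 0.8, -0.1]
opening: 0.0554
```

move_arm:
  plan:
    - {"fingers":0.045,"delta_pos":[0,0,0.0007],"yaw":0}
    - {"fingers":0.045,"delta_pos":[0,0,0],"yaw":0}

```text
time: 28.6
eef_pos: [0.4809, 0.0654, 0.1243]
eef_rot: [[-0.974, -0.226, 0.0], [-0.226, 0.974, 0.0], [-0.0, -0.0, -1.0]]
force: [0.2, -0.8, -1.8]
opening: 0.0552
```

move_arm:
  plan:
    - {"fingers":0.045,"delta_pos":[0,0,0.0006],"yaw":0}
    - {"fingers":0.045,"delta_pos":[0,0,0],"yaw":0}
    - {"fingers":0.07,"delta_pos":[0,0,0],"yaw":0}
    - {"fingers":0.07,"delta_pos":[0,0,0],"yaw":0}
    - {"fingers":0.07,"delta_pos":[0,0,-0.03],"yaw":0}

```text
time: 29.22
eef_pos: [0.4797, 0.0652, 0.1525]
eef_rot: [[-0.974, -0.225, -0.004], [-0.225, 0.974, -0.0], [0.004, 0.0, -1.0]]
force: [0.5, -0.8, -0.0]
opening: 0.0697
```

move_arm:
  plan:
    - {"fingers":0.07,"delta_pos":[0,0,-0.05],"yaw":0}
    - {"fingers":0.06,"delta_pos":[0,0.05,-0.02],"yaw":0}
    - {"fingers":0.06,"delta_pos":[0,0.06,-0.01],"yaw":0}
    - {"fingers":0.06,"delta_pos":[0,0.06,0],"yaw":0}
    - {"fingers":0.06,"delta_pos":[0,0,0],"yaw":0}

```text
time: 29.85
eef_pos: [0.4417, 0.2343, 0.234]
eef_rot: [[-0.973, -0.231, 0.001], [-0.231, 0.973, 0.001], [-0.001, 0.001, -1.0]]
force: [-0.2, -0.8, 0.8]
opening: 0.0599
```

```bash
python3 chk.py cv .066 cover_mid .014; python3 m3.py; python3 -c "
import cv2
for n,(a,b) in {'top':(306,230),'side':(330,255)}.items():
    im=cv2.imread(f'pics/{n}_cv.png')[b-40:b+40,a-50:a+50]; cv2.imwrite(f'pics/z_{n}.png',cv2.resize(im,(700,560),interpolation=2))
"
```

```text
t 29.85 pos [0.4417 0.2343 0.234 ] hd 103.34 tilt [ 0.001  0.001 -1.   ] F [-0.2 -0.8  0.8] op 0.0599
top cover_mid 0.73 634 du 1.5 dv -0.4 mm yaw 12.1 f 5.4
side cover_mid 0.69 579 du -2.8 dv 0.2 mm yaw 13.0 f 22.7
top [289.3123 162.543 ] 26 284 296 162 164
side [361.8989 167.8654] 82 356 368 164 173
handle [0.629  0.1009 0.2162] [np.float64(0.00181245237020862), np.float64(0.0018124523702085513)]
in nest 0.15224605957360884 0.0015985932008217012 angle 1.7414750252777023 0.13752898879688943
```

View pics/r_cv.png

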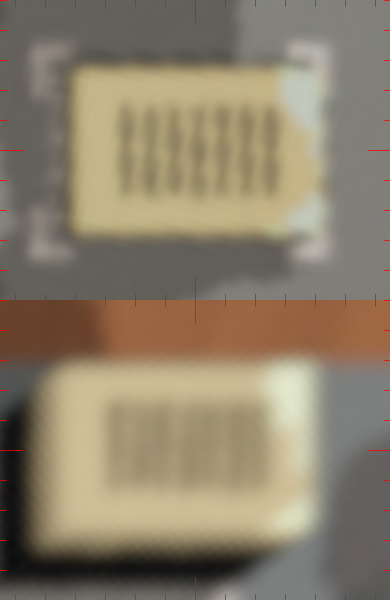

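View pics/z_side.png

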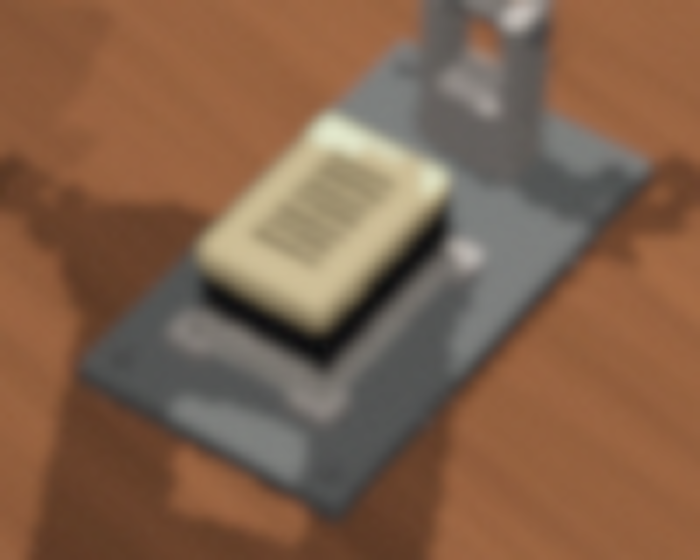

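View pics/z_top.png

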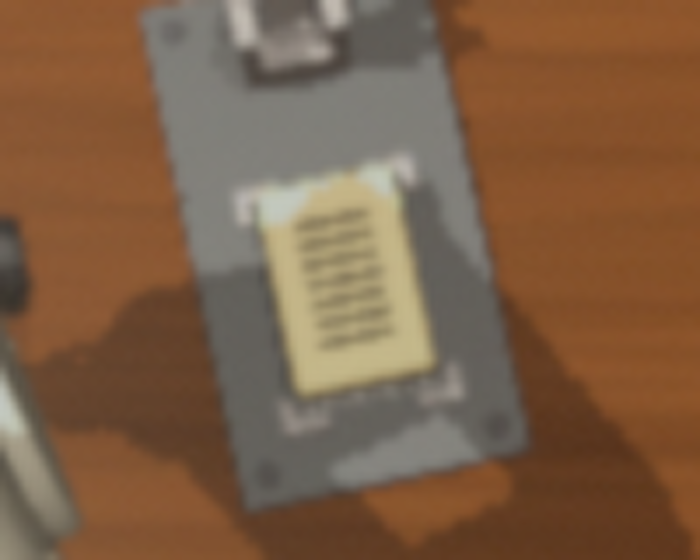

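Run:
```python
from h import *
u=np.array([.9742,.2255]);v=np.array([-.2255,.9742]); out=[]
for n,b in (('top',.0013),('side',-.0013)):
    s=arm.snapshot(n); s=dict(s); im=cv2.imread(f'pics/{n}_cv.png')
    c=proj(s,[.4805,.065,.05]).astype(int); r=25
    big=cv2.resize(im[c[1]-r:c[1]+r,c[0]-r:c[0]+r],None,fx=16,fy=16,interpolation=cv2.INTER_CUBIC)
    for z0,z1,col in ((.052,.066,(0,0,255)),(.012,.052,(255,255,0))):
        P=boxpts(*(np.array([.4805,.065])+u*(.0004+b)),.2275,.084,.056,z0,z1)
        q=np.array([proj(s,a) for a in P]);hull=q[ConvexHull(q).vertices]
        cv2.polylines(big,[np.round((hull-[c[0]-r,c[1]-r]+.5)*16).astype(int)],True,col,1)
    out.append(cv2.resize(big,(400,400)) if 0 else big)
cv2.imwrite('pics/ov_top.png',cv2.resize(out[0],(600,600)));cv2.imwrite('pics/ov_side.png',cv2.resize(out[1],(600,600)))
```

```text
(no output)
```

View pics/ov_side.png

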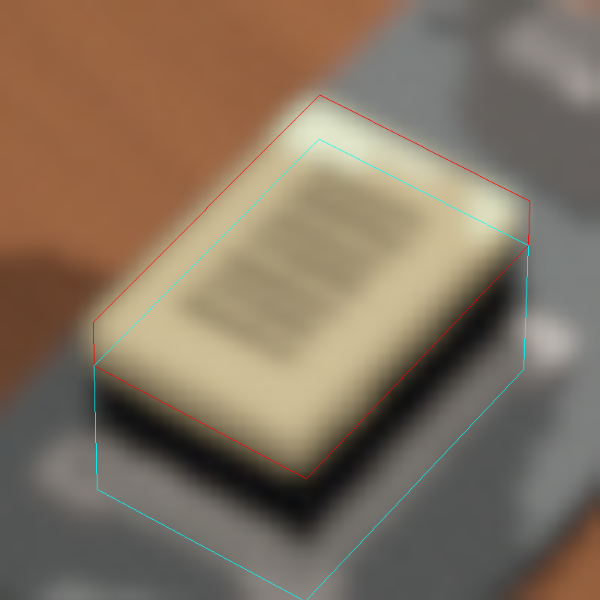

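View pics/ov_top.png

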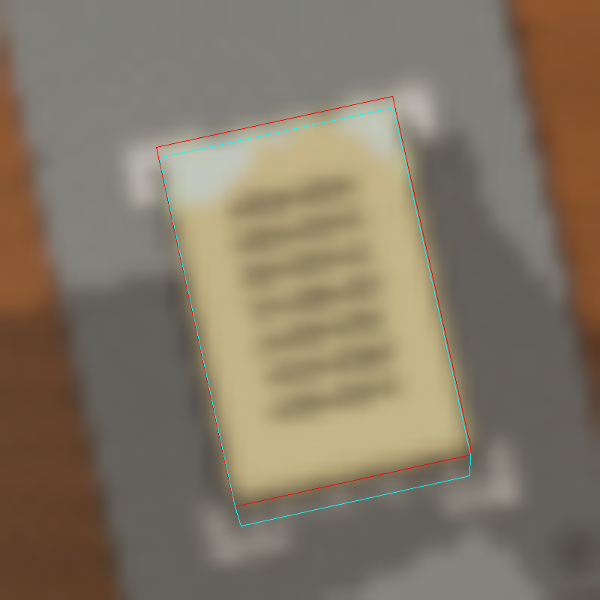

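The overlays show cover and black frames flush and square to within about 1 mm in both views, and the clamp is still open (1.74). Going for the handle to shut the clamp.

```bash
python3 -c "
from h import *
s=st();p=s['eef_pos']
plan([(p[0],p[1],.32,103,2),(.6288,.099,.32,103,5),(.6288,.099,.2645,103,2)])"
```

```text
t 30.25 pos [0.4429 0.2299 0.2335] hd 102.92 tilt [-0. -0. -1.] F [ 1.  -0.6  0.3] op 0.0599
0: [0.0000,0.0000,-0.0432] yaw -0.04
1: [0.0000,0.0000,-0.0432] yaw -0.04
2: [-0.0303,-0.0339,-0.0000] yaw -0.00
3: [-0.0303,-0.0339,-0.0000] yaw -0.00
4: [-0.0303,-0.0339,-0.0000] yaw -0.00
5: [-0.0303,-0.0339,-0.0000] yaw -0.00
6: [-0.0303,-0.0339,-0.0000] yaw -0.00
7: [0.0000,0.0000,0.0277] yaw -0.00
8: [0.0000,0.0000,0.0277] yaw -0.00
```

move_arm:
  plan:
    - {"fingers":0.06,"delta_pos":[0,0,-0.043],"yaw":0}
    - {"fingers":0.06,"delta_pos":[0,0,-0.0435],"yaw":0}
    - {"fingers":0.06,"delta_pos":[-0.0305,-0.034,0],"yaw":0}
    - {"fingers":0.06,"delta_pos":[-0.0305,-0.034,0],"yaw":0}
    - {"fingers":0.06,"delta_pos":[-0.0305,-0.034,0],"yaw":0}

```text
time: 30.88
eef_pos: [0.5559, 0.1505, 0.3204]
eef_rot: [[-0.974, -0.224, 0.0], [-0.224, 0.974, 0.0], [-0.0, 0.0, -1.0]]
force: [0.8, 0.0, -1.0]
opening: 0.0599
```

move_arm:
  plan:
    - {"fingers":0.06,"delta_pos":[-0.03,-0.034,0],"yaw":0}
    - {"fingers":0.06,"delta_pos":[-0.03,-0.034,0],"yaw":0}
    - {"fingers":0.06,"delta_pos":[0,0,0],"yaw":0}
    - {"fingers":0.06,"delta_pos":[0,0,0],"yaw":0}

```text
time: 31.38
eef_pos: [0.6279, 0.0989, 0.3196]
eef_rot: [[-0.975, -0.224, -0.001], [-0.224, 0.975, 0.0], [0.001, 0.0, -1.0]]
force: [0.5, -0.2, -0.1]
opening: 0.06
```

```bash
python3 -c "
from h import *
for n in ['top','side']:
    s=snap(n,n+'7.png'); c=proj(s,[.629,.1,.25]).astype(int); im=s['pixels'][max(c[1]-45,0):c[1]+45,c[0]-60:c[0]+60]
    cv2.imwrite('pics/c7_'+n+'.png',cv2.resize(im,(640,480),interpolation=2))
s=st();p=s['eef_pos']
plan([(.6288,.099,.2645,103,2)])"
```

```text
t 31.48 pos [0.6276 0.0998 0.32  ] hd 103.05 tilt [-0.001  0.    -1.   ] F [-0.1  0.1 -0.1] op 0.0601
0: [-0.0005,-0.0005,0.0277] yaw 0.03
1: [-0.0005,-0.0005,0.0277] yaw 0.03
```

View pics/c7_side.png

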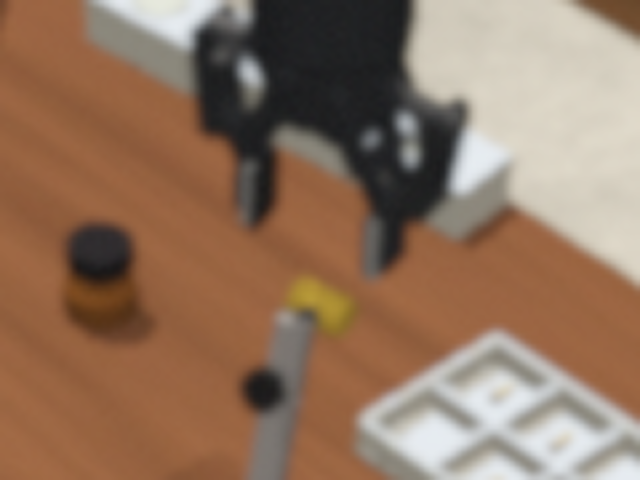

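The fingers straddle the handle, with the yellow cylinder at (320,305) centred between the fingertips. I descend and pinch.

move_arm:
  plan:
    - {"fingers":0.06,"delta_pos":[-0.001,-0.001,0.0275],"yaw":0}
    - {"fingers":0.06,"delta_pos":[0,0,0.0275],"yaw":0}
    - {"fingers":0.02,"delta_pos":[0,0,0],"yaw":0}
    - {"fingers":0.02,"delta_pos":[0,0,0],"yaw":0}
    - {"fingers":0.02,"delta_pos":[0,0,0],"yaw":0}
  squeeze: 20

```text
time: 32.1
eef_pos: [0.6294, 0.099, 0.2658]
eef_rot: [[-0.974, -0.226, 0.0], [-0.226, 0.974, 0.0], [-0.0, 0.0, -1.0]]
force: [-2.6, -0.2, -3.0]
opening: 0.0295
```

```bash
python3 -c "
from h import *
s=st();p=s['eef_pos']
u=p[0]*.9742+p[1]*.2255; print('u',u,'rel hinge',u-.587,p[2]-.139, 'phi',np.arctan2(p[2]-.139,-(u-.587)))"
```

```text
t 32.1 pos [0.6294 0.099  0.2658] hd 103.05 tilt [ 0.  0. -1.] F [-2.6 -0.2 -3. ] op 0.0295
u 0.6355231525503344 rel hinge 0.04852315255033446 0.1268290501418307 phi 1.9362020123030483
```

```bash
python3 -c "
import numpy as np
f=list(np.linspace(1.936,.30,11))+[.27,.24,.22,.20,.18]
x=-.134*np.cos(f);z=.134*np.sin(f)
for i in range(len(f)-1): print(i,'phi %.3f tx %.4f tz %.4f'%(f[i+1],-(x[i+1]-x[i]),-(z[i+1]-z[i])))"
```

```text
0 phi 1.772 tx 0.0210 tz -0.0061
1 phi 1.609 tx 0.0217 tz -0.0026
2 phi 1.445 tx 0.0219 tz 0.0010
3 phi 1.282 tx 0.0214 tz 0.0045
4 phi 1.118 tx 0.0204 tz 0.0079
5 phi 0.954 tx 0.0188 tz 0.0112
6 phi 0.791 tx 0.0168 tz 0.0141
7 phi 0.627 tx 0.0143 tz 0.0166
8 phi 0.464 tx 0.0114 tz 0.0187
9 phi 0.300 tx 0.0082 tz 0.0203
10 phi 0.270 tx 0.0011 tz 0.0039
11 phi 0.240 tx 0.0010 tz 0.0039
12 phi 0.220 tx 0.0006 tz 0.0026
13 phi 0.200 tx 0.0006 tz 0.0026
14 phi 0.180 tx 0.0005 tz 0.0026
```

move_arm:
  plan:
    - {"fingers":0.02,"delta_pos":[0.021,0,-0.006],"yaw":0}
    - {"fingers":0.02,"delta_pos":[0.0215,0,-0.0025],"yaw":0}
    - {"fingers":0.02,"delta_pos":[0.022,0,0.001],"yaw":0}
    - {"fingers":0.02,"delta_pos":[0.0215,0,0.0045],"yaw":0}
    - {"fingers":0.02,"delta_pos":[0.0205,0,0.008],"yaw":0}

```text
time: 32.72
eef_pos: [0.5276, 0.0755, 0.2633]
eef_rot: [[-0.974, -0.225, 0.008], [-0.225, 0.974, 0.002], [-0.008, 0.0, -1.0]]
force: [1.8, 4.3, 3.3]
opening: 0.0297
```

move_arm:
  plan:
    - {"fingers":0.02,"delta_pos":[0.019,0,0.011],"yaw":0}
    - {"fingers":0.02,"delta_pos":[0.017,0,0.014],"yaw":0}
    - {"fingers":0.02,"delta_pos":[0.0145,0,0.0165],"yaw":0}
    - {"fingers":0.02,"delta_pos":[0.0115,0,0.0185],"yaw":0}

```text
time: 33.22
eef_pos: [0.4658, 0.0613, 0.2015]
eef_rot: [[-0.974, -0.225, 0.003], [-0.225, 0.974, 0.001], [-0.003, 0.001, -1.0]]
force: [-1.2, 4.7, 3.2]
opening: 0.0293
```

```bash
cat > ph.py <<'E'
from h import *
s=st();p=s['eef_pos']
u=p[0]*.9742+p[1]*.2255; print('rel hinge',u-.587,p[2]-.139, 'phi',np.arctan2(p[2]-.139,-(u-.587)),np.hypot(p[2]-.139,u-.587))
E
python3 ph.py
```

```text
t 33.23 pos [0.4658 0.0613 0.2015] hd 103.02 tilt [ 0.003  0.001 -1.   ] F [-1.2  4.7  3.2] op 0.0293
rel hinge -0.1194407544050885 0.06253133968657701 phi 0.4822973553140551 0.1348193689936826
```

move_arm:
  plan:
    - {"fingers":0.02,"delta_pos":[0.0045,0,0.0105],"yaw":0}
    - {"fingers":0.02,"delta_pos":[0.0035,0,0.01],"yaw":0}
    - {"fingers":0.02,"delta_pos":[0.001,0,0.004],"yaw":0}
    - {"fingers":0.02,"delta_pos":[0,0,0],"yaw":0}
    - {"fingers":0.02,"delta_pos":[0,0,0],"yaw":0}

```text
time: 33.85
eef_pos: [0.4561, 0.0591, 0.176]
eef_rot: [[-0.974, -0.225, -0.002], [-0.225, 0.974, 0.0], [0.001, 0.001, -1.0]]
force: [-6.4, 2.6, 0.3]
opening: 0.0294
```

```bash
python3 ph.py
```

```text
t 33.85 pos [0.4561 0.0591 0.176 ] hd 103.03 tilt [-0.002  0.    -1.   ] F [-6.4  2.6  0.3] op 0.0294
rel hinge -0.12930904171158253 0.036999575925389216 phi 0.2786866714339756 0.13449831555460623
```

move_arm:
  plan:
    - {"fingers":0.02,"delta_pos":[0.001,0,0.0035],"yaw":0}
    - {"fingers":0.02,"delta_pos":[0.0005,0,0.003],"yaw":0}
    - {"fingers":0.02,"delta_pos":[0,0,0],"yaw":0}
    - {"fingers":0.02,"delta_pos":[0,0,0],"yaw":0}

```text
time: 34.35
eef_pos: [0.4547, 0.0587, 0.1695]
eef_rot: [[-0.974, -0.225, -0.002], [-0.225, 0.974, 0.0], [0.001, 0.001, -1.0]]
force: [-5.4, 2.9, 1.4]
opening: 0.0296
```

```bash
python3 ph.py
```

```text
t 34.35 pos [0.4547 0.0587 0.1695] hd 103.02 tilt [-0.002  0.    -1.   ] F [-5.4  2.9  1.4] op 0.0296
rel hinge -0.13083428651131607 0.030547658861063476 phi 0.22937442660466653 0.1343531539965365
```

move_arm:
  plan:
    - {"fingers":0.02,"delta_pos":[0.0005,0,0.0015],"yaw":0}
    - {"fingers":0.02,"delta_pos":[0,0,0.001],"yaw":0}
    - {"fingers":0.02,"delta_pos":[0,0,0],"yaw":0}

```text
time: 34.72
eef_pos: [0.4541, 0.0586, 0.1671]
eef_rot: [[-0.974, -0.225, -0.002], [-0.225, 0.974, 0.0], [0.001, 0.001, -1.0]]
force: [-6.7, 3.9, 3.1]
opening: 0.0294
```

```bash
python3 ph.py
```

```text
t 34.73 pos [0.4541 0.0586 0.1671] hd 103.03 tilt [-0.002  0.    -1.   ] F [-6.7  3.9  3.1] op 0.0294
rel hinge -0.13135403857027939 0.028135910962617444 phi 0.2110104772416529 0.13433358825855424
```

move_arm:
  plan:
    - {"fingers":0.02,"delta_pos":[0,0,0.001],"yaw":0}
    - {"fingers":0.02,"delta_pos":[0,0,0],"yaw":0}

```text
time: 34.98
eef_pos: [0.454, 0.0586, 0.1661]
eef_rot: [[-0.974, -0.225, -0.002], [-0.225, 0.974, 0.0], [0.002, 0.001, -1.0]]
force: [-6.5, 3.1, 3.5]
opening: 0.0298
```

move_arm:
  plan:
    - {"fingers":0.02,"delta_pos":[0,0,0.001],"yaw":0}
    - {"fingers":0.02,"delta_pos":[0,0,0],"yaw":0}

```text
time: 35.22
eef_pos: [0.4538, 0.0585, 0.1651]
eef_rot: [[-0.974, -0.225, -0.002], [-0.225, 0.974, 0.0], [0.002, 0.001, -1.0]]
force: [-7.8, 2.8, 2.6]
opening: 0.0298
```

move_arm:
  plan:
    - {"fingers":0.02,"delta_pos":[0,0,0.001],"yaw":0}
    - {"fingers":0.02,"delta_pos":[0,0,0],"yaw":0}

```text
time: 35.48
eef_pos: [0.4537, 0.0585, 0.164]
eef_rot: [[-0.974, -0.225, -0.003], [-0.225, 0.974, 0.0], [0.002, 0.001, -1.0]]
force: [-7.5, 2.7, 3.6]
opening: 0.0298
```

move_arm:
  plan:
    - {"fingers":0.02,"delta_pos":[0,0,0.001],"yaw":0}
    - {"fingers":0.02,"delta_pos":[0,0,0],"yaw":0}

```text
time: 35.72
eef_pos: [0.4536, 0.0585, 0.163]
eef_rot: [[-0.974, -0.226, -0.003], [-0.226, 0.974, 0.0], [0.003, 0.001, -1.0]]
force: [-8.4, 1.4, 3.4]
opening: 0.0294
```

```bash
python3 ph.py; python3 -c "
from h import *
for n in ['top','side']:
    s=snap(n,n+'8.png'); c=proj(s,[.48,.065,.08]).astype(int); im=s['pixels'][max(c[1]-45,0):c[1]+45,c[0]-60:c[0]+60]
    cv2.imwrite('pics/c8_'+n+'.png',cv2.resize(im,(640,480),interpolation=2))
"
```

```text
t 35.73 pos [0.4536 0.0585 0.163 ] hd 103.04 tilt [-0.003  0.    -1.   ] F [-8.4  1.4  3.4] op 0.0294
rel hinge -0.13196184081659307 0.02399276977430964 phi 0.17985135642817598 0.1341252415958565
```

View pics/c8_side.png

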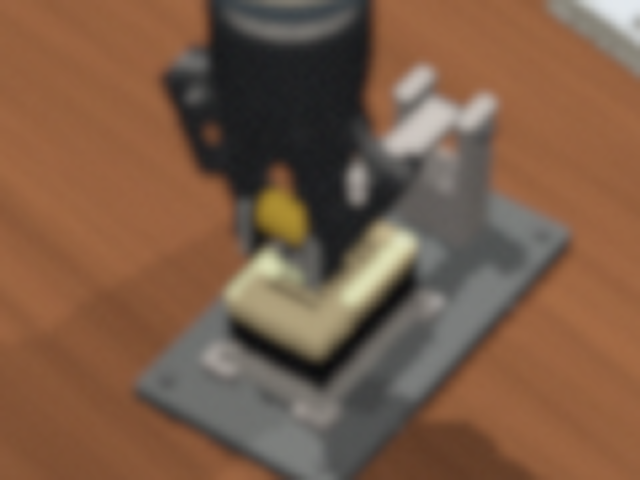

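move_arm:
  plan:
    - {"fingers":0.02,"delta_pos":[0.001,0,0.001],"yaw":0}
    - {"fingers":0.02,"delta_pos":[0,0,0],"yaw":0}

```text
time: 36.08
eef_pos: [0.4533, 0.0584, 0.1622]
eef_rot: [[-0.974, -0.225, -0.001], [-0.225, 0.974, 0.0], [0.001, 0.001, -1.0]]
force: [-6.5, 3.8, 2.7]
opening: 0.0297
```

move_arm:
  plan:
    - {"fingers":0.02,"delta_pos":[0,0,0.001],"yaw":0}
    - {"fingers":0.02,"delta_pos":[0,0,0],"yaw":0}

```text
time: 36.33
eef_pos: [0.4532, 0.0584, 0.1612]
eef_rot: [[-0.974, -0.225, -0.002], [-0.225, 0.974, 0.0], [0.001, 0.001, -1.0]]
force: [-6.7, 3.1, 4.1]
opening: 0.0294
```

move_arm:
  plan:
    - {"fingers":0.02,"delta_pos":[0,0,0.001],"yaw":0}
    - {"fingers":0.02,"delta_pos":[0,0,0],"yaw":0}

```text
time: 36.58
eef_pos: [0.4531, 0.0584, 0.1601]
eef_rot: [[-0.974, -0.226, -0.002], [-0.226, 0.974, 0.0], [0.002, 0.001, -1.0]]
force: [-7.0, 3.2, 3.6]
opening: 0.0294
```

```bash
python3 ph.py
python3 - <<'E'
from h import *
s=arm.snapshot('side')
p=arm.read_state()['eef_pos']
for d in arm.look_for(s,'clamp_handle'): print(d['conf'],d['position'],proj(s,d['position']))
c=proj(s,[.4535,.0585,.1]).astype(int); im=s['pixels'][c[1]-22:c[1]+22,c[0]-30:c[0]+30]
big=cv2.resize(im,(780,572),interpolation=cv2.INTER_CUBIC)
v=np.array([-.2255,.9742]); u=np.array([.9742,.2255])
for zh,col in ((.111,(0,0,255)),(.115,(0,255,0)),(.107,(255,0,0))):
    H=np.array([.4805,.065])+u*(.105-np.sqrt(.134**2-(zh-.087)**2)-.0013)
    for sgn in(-1,1):
        q=(proj(s,[*(H+v*sgn*.015),zh])-[c[0]-30,c[1]-22]+.5)*13; cv2.circle(big,tuple(np.round(q).astype(int)),4,col,1)
cv2.imwrite('pics/hd.png',big)
E
```

```text
t 36.58 pos [0.4531 0.0584 0.1601] hd 103.03 tilt [-0.002  0.    -1.   ] F [-7.   3.2  3.6] op 0.0294
rel hinge -0.13246132124235532 0.021118173190946526 phi 0.15809844480913204 0.1341341823108236
0.71 [0.5118, 0.0748, 0.0902] [333.3399111  229.74691787]
```

View pics/hd.png

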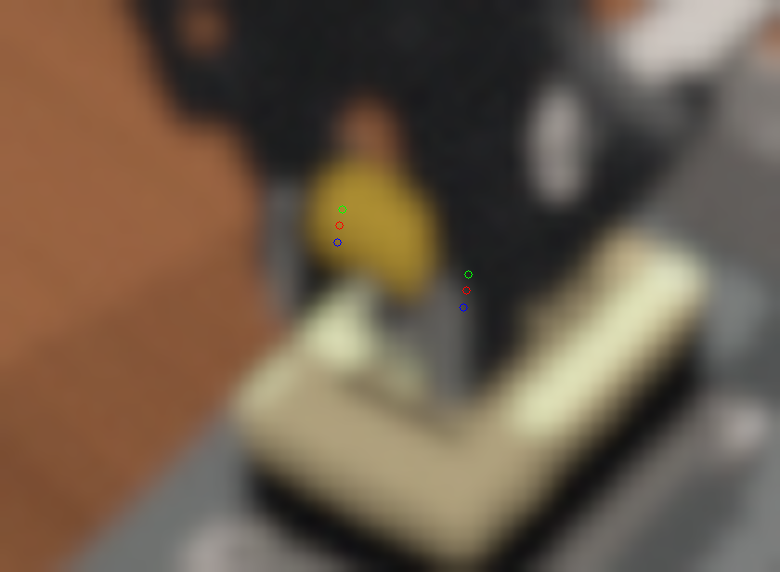

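The yellow cylinder sits where the overlay puts a clamp angle of about 0.03 (green marks). So the pad met the cover at TCP z of about 0.167, and since then the finger pads have been sliding down the handle's ends at a steady 3–4 N. I release and look.

move_arm:
  plan:
    - {"fingers":0.06,"delta_pos":[0,0,0],"yaw":0}
    - {"fingers":0.06,"delta_pos":[0,0,0],"yaw":0}
    - {"fingers":0.06,"delta_pos":[0,0,-0.03],"yaw":0}
    - {"fingers":0.06,"delta_pos":[0,0,-0.05],"yaw":0}
    - {"fingers":0.06,"delta_pos":[0,0.05,-0.03],"yaw":0}

```text
time: 37.3
eef_pos: [0.4444, 0.1058, 0.2722]
eef_rot: [[-0.975, -0.221, 0.004], [-0.221, 0.975, 0.0], [-0.004, -0.001, -1.0]]
force: [0.7, 0.3, -0.1]
opening: 0.0603
```

move_arm:
  plan:
    - {"fingers":0.06,"delta_pos":[0,0.06,0],"yaw":0}
    - {"fingers":0.06,"delta_pos":[0,0.06,0],"yaw":0}
    - {"fingers":0.06,"delta_pos":[0,0.06,0],"yaw":0}
    - {"fingers":0.06,"delta_pos":[0,0,0],"yaw":0}

```text
time: 37.8
eef_pos: [0.4016, 0.2857, 0.2702]
eef_rot: [[-0.973, -0.231, 0.002], [-0.231, 0.973, 0.002], [-0.002, 0.001, -1.0]]
force: [0.3, 0.0, -0.0]
opening: 0.0597
```

```bash
python3 chk.py fin .066 cover_mid .014; python3 m3.py; python3 -c "
import cv2
for n,(a,b) in {'top':(306,230),'side':(330,245)}.items():
    im=cv2.imread(f'pics/{n}_fin.png')[b-40:b+40,a-50:a+50]; cv2.imwrite(f'pics/f_{n}.png',cv2.resize(im,(700,560),interpolation=2))
"
```

```text
t 37.8 pos [0.4016 0.2857 0.2702] hd 103.33 tilt [ 0.002  0.002 -1.   ] F [ 0.3  0.  -0. ] op 0.0597
top cover_mid 0.65 381 du 1.6 dv -0.1 mm yaw 13.0 f 188.5
top cover_mid 0.28 2612 du 81.0 dv 12.2 mm yaw 3.5 f 1842.9
side cover_mid 0.73 478 du -4.0 dv -2.1 mm yaw 13.1 f 134.9
side cover_mid 0.61 2231 du 70.5 dv -23.3 mm yaw -94.6 f 1490.6
top [306.4643 235.5579] 77 301 312 232 239
side [319.4373 235.5654] 89 314 325 231 241
handle [0.4546 0.0602 0.1194] [np.float64(0.002636282024816624), np.float64(0.002636282024816724)]
in nest -0.026831375606849034 0.0012577726437039724 angle 0.060716492734109145 0.1357452626563476
```

View pics/f_side.png

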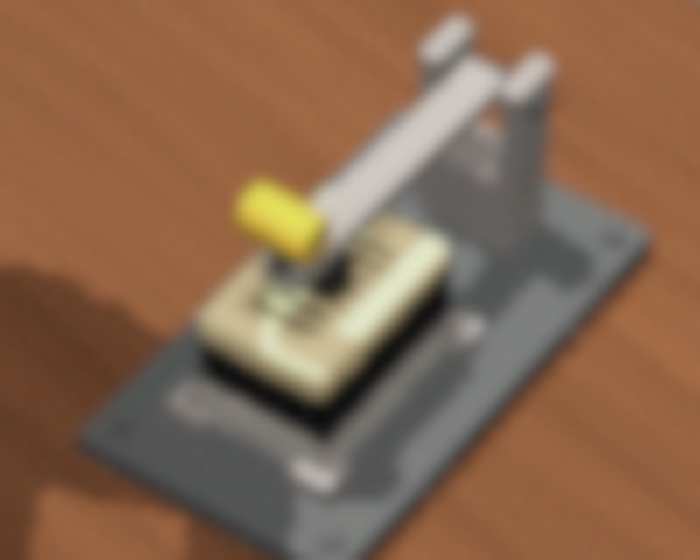

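View pics/f_top.png

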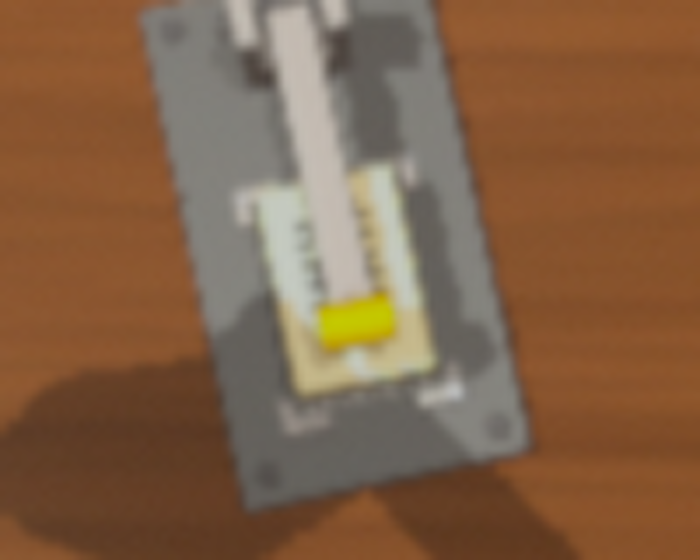

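The side crop shows the arm down with its black pad on the cover, and the stack still square. The camera angle of 0.06 carries the same upward bias of about 0.03 seen at the start, so the true angle should be about 0.03. The steady low force left some doubt about contact, so I'll press lightly on the handle with closed fingers to confirm it.

```bash
python3 -c "
from h import *
st(); plan([(.4544,.059,.27,103,5),(.4544,.059,.21,103,2)])"
```

```text
t 38.1 pos [0.4024 0.2809 0.2696] hd 102.92 tilt [-0. -0. -1.] F [ 0.3  0.  -0.4] op 0.0598
0: [-0.0002,-0.0456,-0.0001] yaw -0.02
1: [-0.0002,-0.0456,-0.0001] yaw -0.02
2: [-0.0002,-0.0456,-0.0001] yaw -0.02
3: [-0.0002,-0.0456,-0.0001] yaw -0.02
4: [-0.0002,-0.0456,-0.0001] yaw -0.02
5: [0.0000,0.0000,0.0300] yaw -0.00
6: [0.0000,0.0000,0.0300] yaw -0.00
```

move_arm:
  plan:
    - {"fingers":0,"delta_pos":[0,-0.0455,0],"yaw":0}
    - {"fingers":0,"delta_pos":[0,-0.0455,0],"yaw":0}
    - {"fingers":0,"delta_pos":[0,-0.0455,0],"yaw":0}
    - {"fingers":0,"delta_pos":[0,-0.0455,0],"yaw":0}
    - {"fingers":0,"delta_pos":[0,-0.0455,0],"yaw":0}

```text
time: 38.72
eef_pos: [0.4534, 0.0579, 0.2698]
eef_rot: [[-0.975, -0.223, 0.0], [-0.223, 0.975, -0.0], [-0.0, -0.0, -1.0]]
force: [0.3, 0.6, 0.1]
opening: -0.0005
```

move_arm:
  plan:
    - {"fingers":0,"delta_pos":[0,0,0.03],"yaw":0}
    - {"fingers":0,"delta_pos":[0,0,0.03],"yaw":0}
    - {"fingers":0,"delta_pos":[0,0,0],"yaw":0}
    - {"fingers":0,"delta_pos":[0,0,0],"yaw":0}

```text
time: 39.22
eef_pos: [0.4537, 0.06, 0.2104]
eef_rot: [[-0.974, -0.225, 0.001], [-0.225, 0.974, 0.0], [-0.001, -0.0, -1.0]]
force: [-0.7, 0.2, -0.4]
opening: -0.0001
```

```bash
python3 -c "
from h import *
st()
s=snap('side','side9.png'); c=proj(s,[.4544,.059,.12]).astype(int); cv2.imwrite('pics/c9.png',cv2.resize(s['pixels'][c[1]-30:c[1]+30,c[0]-40:c[0]+40],(640,480),interpolation=2))"
```

```text
t 39.23 pos [0.4537 0.06   0.2104] hd 102.98 tilt [ 0.001  0.    -1.   ] F [-0.7  0.2 -0.4] op -0.0001
```

View pics/c9.png

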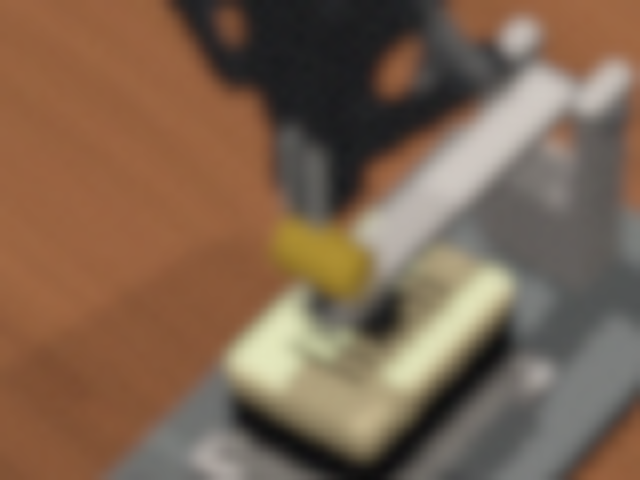

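The crop shows the closed fingertips just above the middle of the yellow handle. I press down in small steps.

move_arm:
  plan:
    - {"fingers":0,"delta_pos":[0,0,0.005],"yaw":0}
    - {"fingers":0,"delta_pos":[0,0,0.004],"yaw":0}
    - {"fingers":0,"delta_pos":[0,0,0],"yaw":0}

```text
time: 39.65
eef_pos: [0.4531, 0.0606, 0.2005]
eef_rot: [[-0.974, -0.226, -0.0], [-0.226, 0.974, -0.0], [0.0, 0.0, -1.0]]
force: [-1.1, 0.2, -0.3]
opening: -0.0001
```

move_arm:
  plan:
    - {"fingers":0,"delta_pos":[0,0,0.002],"yaw":0}
    - {"fingers":0,"delta_pos":[0,0,0],"yaw":0}

```text
time: 39.9
eef_pos: [0.4533, 0.0605, 0.1986]
eef_rot: [[-0.974, -0.226, -0.0], [-0.226, 0.974, -0.0], [0.0, 0.0, -1.0]]
force: [-0.4, -0.2, 0.1]
opening: 0.0004
```

move_arm:
  plan:
    - {"fingers":0,"delta_pos":[0,0,0.001],"yaw":0}
    - {"fingers":0,"delta_pos":[0,0,0],"yaw":0}

```text
time: 40.15
eef_pos: [0.4533, 0.0605, 0.1981]
eef_rot: [[-0.974, -0.226, -0.0], [-0.226, 0.974, 0.0], [0.0, 0.0, -1.0]]
force: [-1.9, -0.2, 6.5]
opening: -0.0
```

move_arm:
  plan:
    - {"fingers":0,"delta_pos":[0,0,0.0005],"yaw":0}
    - {"fingers":0,"delta_pos":[0,0,0],"yaw":0}

```text
time: 40.4
eef_pos: [0.4533, 0.0605, 0.1979]
eef_rot: [[-0.974, -0.226, 0.0], [-0.226, 0.974, 0.0], [-0.0, 0.0, -1.0]]
force: [-4.3, -1.1, 12.6]
opening: -0.0001
```

The handle holds firm at 12.6 N, well above the 2–3 N that moves the arm, with its top at z ≈ 0.125. That is the height expected for about 0.03 rad, so the pad is resting on the cover. I retreat and take the last look.

move_arm:
  plan:
    - {"fingers":0,"delta_pos":[0,0,-0.02],"yaw":0}
    - {"fingers":0,"delta_pos":[0,0,-0.04],"yaw":0}
    - {"fingers":0,"delta_pos":[0,0.04,-0.03],"yaw":0}
    - {"fingers":0,"delta_pos":[0,0.06,0],"yaw":0}
    - {"fingers":0,"delta_pos":[0,0.06,0],"yaw":0}

```text
time: 41.02
eef_pos: [0.417, 0.2178, 0.2879]
eef_rot: [[-0.975, -0.224, 0.002], [-0.224, 0.975, 0.001], [-0.002, 0.0, -1.0]]
force: [2.0, -0.4, -0.5]
opening: 0.0001
```

move_arm:
  plan:
    - {"fingers":0,"delta_pos":[0,0.06,0],"yaw":0}
    - {"fingers":0,"delta_pos":[0,0.06,0],"yaw":0}
    - {"fingers":0,"delta_pos":[0,0,0],"yaw":0}
    - {"fingers":0,"delta_pos":[0,0,0],"yaw":0}

```text
time: 41.52
eef_pos: [0.3897, 0.333, 0.2868]
eef_rot: [[-0.974, -0.227, -0.001], [-0.227, 0.974, -0.001], [0.001, -0.001, -1.0]]
force: [0.9, -0.2, -0.3]
opening: -0.0001
```

```bash
python3 m3.py
python3 - <<'E'
from h import *
st()
u=np.array([.9742,.2255]); 
for n,b,(a,c0) in (('top',.0013,(306,228)),('side',-.0013,(330,247))):
    s=snap(n,n+'_end.png')
    im=s['pixels'][c0-40:c0+40,a-50:a+50]; cv2.imwrite(f'pics/e_{n}.png',cv2.resize(im,(700,560),interpolation=2))
    for d in arm.look_for(s,'red_board_mid')[:2]: print(n,d['conf'],np.round(d['position'],3))
E
```

```text
top [306.6796 235.5491] 76 301 312 232 239
side [319.505 235.734] 91 314 325 231 241
handle [0.4545 0.0597 0.1192] [np.float64(0.0027593188721745524), np.float64(0.002759318872174582)]
in nest -0.026993156143771194 0.0007835921025169454 angle 0.05930081103270432 0.13586476718144372
t 41.62 pos [0.3902 0.3321 0.2869] hd 102.97 tilt [-0.001 -0.001 -1.   ] F [ 1.1 -0.6 -0.4] op -0.0002
top 0.71 [ 0.362 -0.295  0.006]
side 0.64 [ 0.362 -0.294  0.008]
```

View pics/e_side.png

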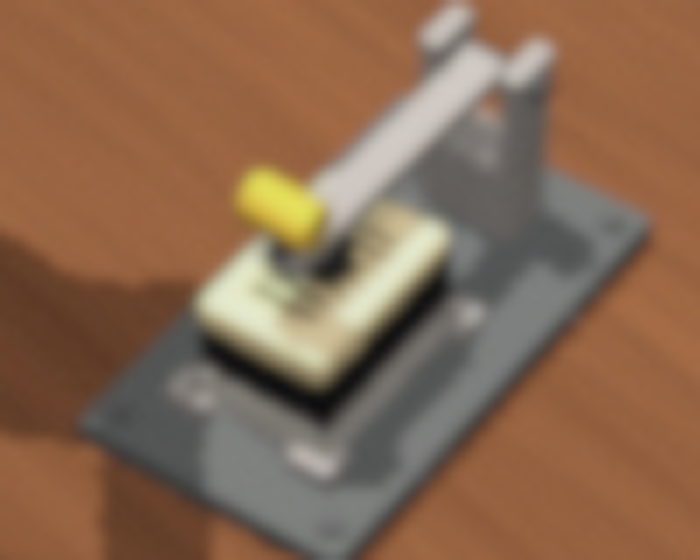

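View pics/e_top.png

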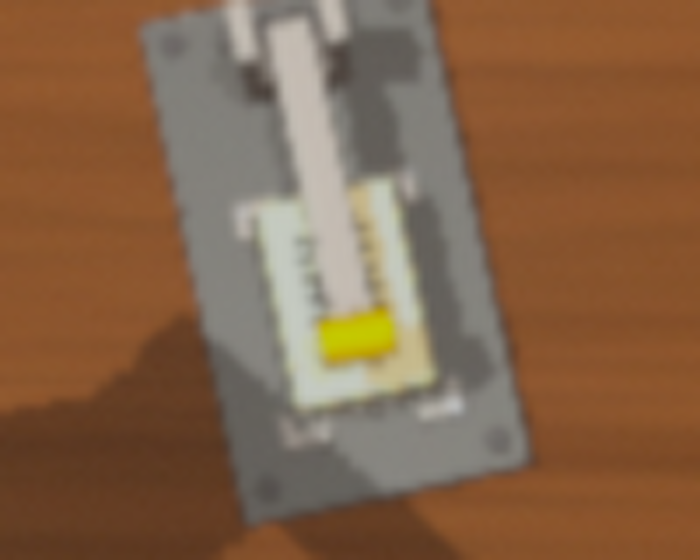

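The stack is flush and square under the closed arm, with the pad on the cover. The red board is unmoved and the robot is clear. Handing in.

```bash
python3 -c "
from plant import arm
print(arm.hand_in())"
```

```text
the job is handed in; nothing more can be done
None
```

The module is assembled in the grey fixture and handed in at about 42 s of the 144 s. I swung the clamp open, stacked the heat sink, green board, blue board and cover in the nest, then swung the clamp shut and backed off.

**Stack:**
- The first three parts each measured within about 1 mm of the nest centre (mean of the two cameras) as they were placed.
- The single views differed by a few mm. In the side view the cover outline fit was poor and read 2.8 mm off. The picture overlays showed the cover flush with the boards to about 1 mm, so I went by those.

**Clamp:**
- When I swung it shut, the finger pads slid about 7 mm down the handle, so the force gave no clear sign of contact.
- I then pressed on the handle from above with closed fingers. It held firm at 12.6 N with its top at about 125 mm, the height expected for 0.03 rad with the pad on the cover.
- The camera alone read 0.06 rad, but it had read about 0.03 too high at the start as well.

**Red board:** it is within a few mm of where it started, which is within the detector's error.

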